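# Scoop the blue mixing capsules out of their bin

### The job

Take the small steel scoop by its upright grip and scoop up both blue capsules from their bin in one go: lower it behind them, push it along the side wall they lie beside into the corner ahead, so that the corner stops them and they ride into the pan, then lift them out level. Put the scoop, with both capsules in it, back upright on the counter about where it stood, and let go. The capsules must stay clean, so never touch them with the fingers.

Things in the scene. Friction and masses are not known exactly. Their poses are not given: they have to be found in the camera images.
- scoop: steel scoop standing on the counter, 110-210 g. Origin at underside, z up, x to the lip. Pan 70 mm wide, floor 2 mm, lip 1 mm thick at x=+42 mm with a 3.7 mm high ridge 5 mm behind it; side walls 24 mm high, x=-28 to 23 mm; back wall x=-28 mm. Light blue grip: upright 20x20 mm post, axis at x=-41 mm, y=0, rear face x=-51 mm, top z=125 mm; held at z=80 mm or higher the fingers clear the bin's walls
- bin: fixed cream bin holding the blue capsules (a twin holds green ones). Outside 238 (x) x 148 (y) x 50 mm high, inside 230 x 140 mm, grey inner floor 6 mm above the counter. Origin under its centre at counter level; z up, x roughly away from the robot, y roughly left. Corner to use: far left, inside at x=+115, y=+70 mm. The scoop fits behind the capsules, lip at x=-10 mm; skim the floor, do not press
- capsule_a: loose blue capsule with one white end, lying on its side: rod with round ends, 36 mm long, 18 mm thick, 15 g, slippery, rolls easily. Origin at its centre, long axis = its y. Starts lying across the bin (within 35 degrees), the nearer one, centre at 16 to 30 mm along the bin's x, 24 to 44 mm along its y
- capsule_b: loose blue capsule with one white end, lying on its side: rod with round ends, 36 mm long, 18 mm thick, 15 g, slippery, rolls easily. Origin at its centre, long axis = its y. Starts lying across the bin (within 35 degrees), the farther one, centre at 62 to 84 mm along the bin's x, 24 to 44 mm along its y

How it is judged:
By the outcome, as a careful person would: the job done as asked, in the order asked, and still so for the second after the job is handed in, with the robot touching nothing.
It also fails if it takes over 56 s, if anything falls off the work surface, if the arm or the gripper's body presses on something with over 40 N, if the wrist force passes 120 N, or if a joint passes its speed limit or range.

### The arm

A 6-joint arm with a two-finger parallel gripper is mounted at the origin on the work surface. World frame = base frame: x ahead of the robot, y to its left, z up, the work surface at z = 0. Lengths are in m, angles in rad, forces in N, time in s.
With the tool pointing down it reaches from about 0.275 to 1 m from the base axis. Payload 8.4 kg.
Tool frame: the origin (TCP) lies midway between the tips of the shut fingers; the grasp point (between the pads) lies 19 mm behind it (manip.tcp_to_grasp is the distance from the TCP to the grasp point, in m); z points along the fingers, x is the direction in which the jaws open and shut, and the axes are right-handed (so a half turn about z gives the same grasp; the last joint's range is limited). The gripper opens to 85 mm and grips with 20 to 120 N. Pads are 22 mm wide; open, the fingers measure 114 mm over their backs; the gripper's body (76 mm by 85 mm) begins 54 mm behind the grasp point. The pads swing forward as they close: fully open they stand 13 mm farther back than shut.
Start: joints at [1.281, 0.353, 1.633, -0, 1.155, -0.002], TCP at [0.177, 0.599, 0.231] pointing down, gripper open.
Joint ranges: [-2.63, 2.63], [-0.92, 2.1], [0.06, 2.66], [-1.3, 4.44], [0, 2.69], [-3.02, 3.02]. Speed limits (rad/s): [2.22, 2.22, 2.79, 3.14, 3.14, 3.14].

### API

Orientations are given as [roll, pitch, yaw] about the fixed x, y, z axes, in that order (R = Rz(yaw) Ry(pitch) Rx(roll)).
In Python, from cell import telemetry, optics, ticket, manip gives the robot as it stands. The module is installed in compiled form; this text tells all that it offers.
- The arm moves only by the tool jog_arm, never from a script. Its argument "plan" is a list that holds one entry, the list of rows, each a list of 7 numbers: the turn, a rotation vector about the tool's x, y, z in rad, then the shift along the tool's x, y, z in mm, then the finger opening in mm, from 0 to 85.4. In form: [[[wx, wy, wz, x, y, z, jaw], ...]]. A call has 1 to 12 rows; each row shifts and turns the pose as measured when the row begins, along the tool's axes as they then stand; what a row does not reach is not made up. A row lasts 1/8 s, in which the tool goes at most 62.5 mm and 10.7 degrees, less where a joint would pass 70% of its speed; a pose out of reach is approached as far as the arm can. A call with a gripper value outside its range is refused whole. The fingers move at their own pace and stop on an object; the grip force is fixed at half the most. Time passes only in rows, so rows that do not move let the fingers close. It gives the time, the measured TCP pose, the force and the opening at its end, in the units of the state.
- telemetry.read_state(): the state, without advancing time (a new reading comes with each control period).
- optics.capture(name): name is "side" or "top"; returns (picture, depth): 420x560x3 uint8, blue, green, red; 420x560 float32, m along the optical axis (not along the pixel's ray), 0 where there is no reading.
- optics.camera_params(name): a dict with "mtx" (3x3 intrinsics, pixels), "pose" (4x4, takes a point from camera to world coordinates). Camera axes: x right, y up, looking along -z (the intrinsics and any distortion apply to the point x, -y, -z); pixel columns grow to the right and rows downward; lengths in m; the calibration is good to about 2 mm. A picture is of the moment at which its call begins. camera_params takes no time and is no camera call.
- ticket.hand_in(): hands the job in, once; it reports no verdict.
The state is a dict: "time": time; "qpos": joint angles; "qd": joint speeds; "effort": joint torques, N m; "ee_pos": TCP position; "eef_rot": TCP orientation; "ft_force": force on the tool from outside, world axes, zero at the start; "moment": the same for the moment, N m; "grip_width": finger opening in m.
Only numpy, scipy, OpenCV 4.12 (cv2) and the standard library are available. Lean on these libraries where they do the work, as an engineer would, in place of code of your own. Each camera call takes 0.05 s, during which the arm holds its last target.

## Working session

There is one attempt and no reset: what is moved stays moved. The work goes in short steps, Python scripts to look and compute and a tool call to move; the robot and the scene stay as the last step left them, time stands still between calls to the robot, and variables do not carry over. Pictures are saved under pics/ and viewed, and the job is handed in when it is done.

Besides the shell and the picture viewer there is one more tool, called after ">>>" by a JSON object that holds its "name" and its "arguments", one argument or row to a line. jog_arm: Moves the arm, as the interface text tells. Its arguments: {"type":"object","properties":{"plan":{"type":"array","items":{"type":"array","items":{"type":"array","items":{"type":"number"}}}}},"required":["plan"]}

```bash
mkdir -p pics
cat > h.py <<'E'
import numpy as np, cv2
from cell import telemetry, optics, ticket, manip
def cap(n,tag):
    p,d=optics.capture(n); cv2.imwrite(f'pics/{tag}.png',p); np.save(f'pics/{tag}.npy',d); return p,d
def unproj(n,u,v,d):
    c=optics.camera_params(n);K=c['mtx'];T=np.array(c['pose'])
    x=(u-K[0][2])/K[0][0]*d; y=(v-K[1][2])/K[1][1]*d
    return (T@np.array([x,-y,-d,1]))[:3]
def ray_z(n,u,v,z):
    o=np.array(optics.camera_params(n)['pose'])[:3,3]
    p=unproj(n,u,v,1.0); r=p-o
    return o+r*(z-o[2])/r[2]
def proj(n,P):
    c=optics.camera_params(n);K=np.array(c['mtx']);T=np.array(c['pose'])
    q=np.linalg.inv(T)@np.append(P,1); q=np.array([q[0],-q[1],-q[2]]); q=K@q; return q[:2]/q[2]
def crop(tag,out,u0,v0,u1,v1,s):
    p=cv2.imread(f'pics/{tag}.png')[v0:v1,u0:u1]; cv2.imwrite(f'pics/{out}.png',cv2.resize(p,None,fx=s,fy=s,interpolation=cv2.INTER_CUBIC))
E
python3 - <<'E'
from h import *
cap('top','t0');cap('side','s0')
print(telemetry.read_state()); print(manip.tcp_to_grasp)
for n in('top','side'):print(optics.camera_params(n))
E
```

```text
{'time': 0.1, 'qpos': array([ 1.28058082e+00,  3.53559033e-01,  1.63403709e+00,  2.90557099e-06,
        1.15518224e+00, -2.41663385e-03]), 'qd': array([ 0.00013406, -0.00157916, -0.00143013,  0.00037856, -0.00168873,
        0.00066646]), 'effort': array([ 8.73287354e-04, -6.06358767e+01, -3.42815387e+01,  5.43531905e-05,
        4.01972633e-03, -2.01806563e-05]), 'ee_pos': array([0.17729419, 0.59890208, 0.23065885]), 'eef_rot': array([-3.14158713e+00,  1.18570753e-03,  1.28299628e+00]), 'ft_force': array([ 0.61526379, -0.21145345, -0.46089254]), 'moment': array([-0.013741  ,  0.01411165,  0.00486862]), 'grip_width': 0.08505272368097863}
0.0187
{'mtx': array([[491.95887789,   0.        , 272.36104131],
       [  0.        , 491.95887789, 213.03756482],
       [  0.        ,   0.        ,   1.        ]]), 'pose': array([[-0.02784351,  0.98305192, -0.18120063,  0.43818558],
       [-0.99900391, -0.03368894, -0.0292615 , -0.05808566],
       [-0.03487003,  0.1802054 ,  0.98301073,  0.908673  ],
       [ 0.        ,  0.        ,  0.        ,  1.        ]])}
{'mtx': array([[418.02924219,   0.        , 275.55170267],
       [  0.        , 418.02924219, 204.82757319],
       [  0.        ,   0.        ,   1.        ]]), 'pose': array([[-7.09810704e-01,  4.11966066e-01, -5.71360416e-01,
         1.20327104e-01],
       [-7.04392364e-01, -4.15598766e-01,  5.75420771e-01,
         4.08644179e-01],
       [-4.02852970e-04,  8.10901737e-01,  5.85182204e-01,
         5.23384203e-01],
       [ 0.00000000e+00,  0.00000000e+00,  0.00000000e+00,
         1.00000000e+00]])}
```

View pics/t0.png

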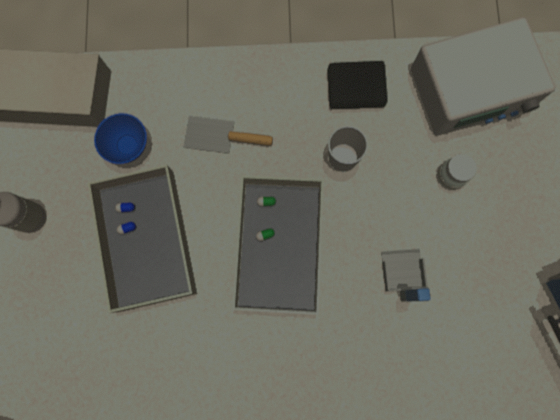

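View pics/s0.png

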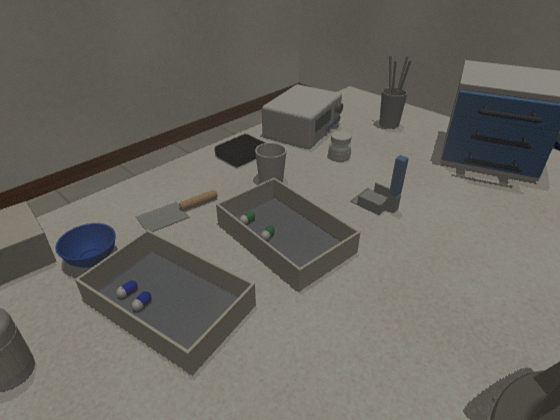

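Run:
```python
from h import *
crop('t0','t0bin',80,155,210,320,4.5/1.25)
crop('t0','t0sc',365,235,445,315,7)
crop('s0','s0sc',340,140,420,225,7)
```

```text
(no output)
```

View pics/t0bin.png

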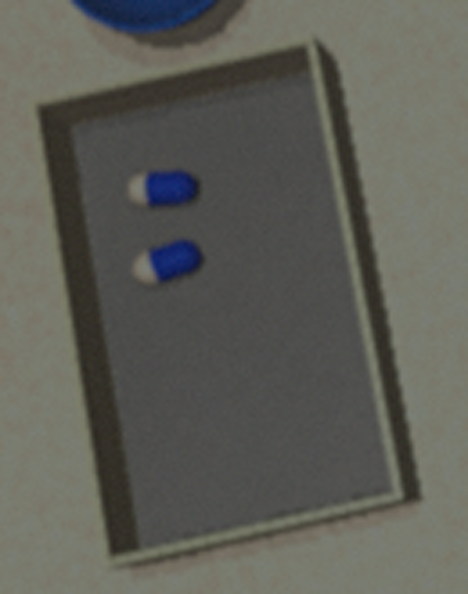

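View pics/t0sc.png

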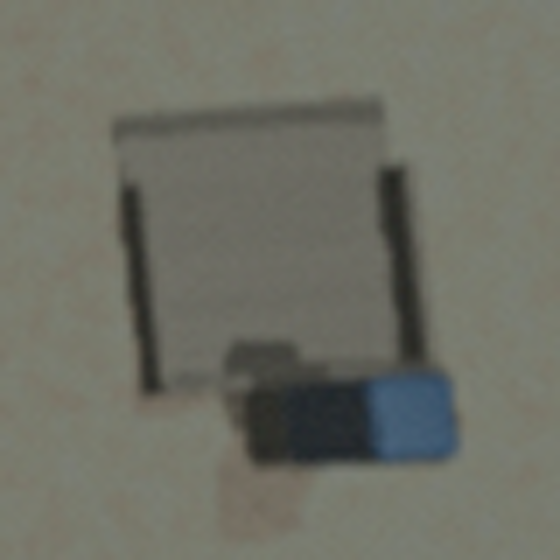

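View pics/s0sc.png

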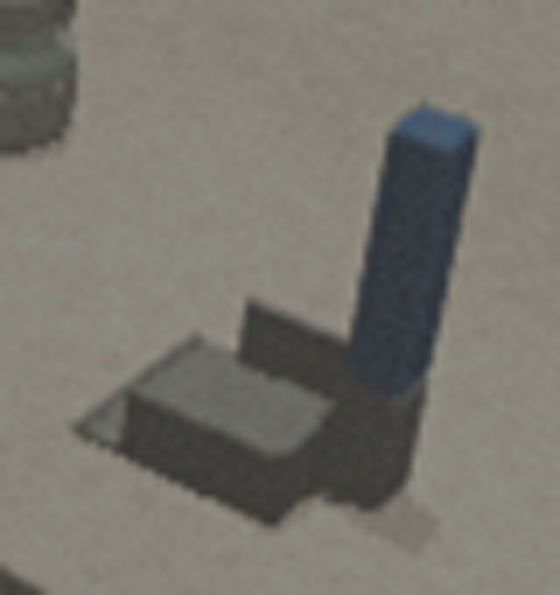

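Run:
```python
from h import *
def B(u,v):return 80+u/3.6,155+v/3.6
d=np.load('pics/t0.npy')
print('scene heights: counter',[unproj('top',u,v,d[v,u]) .round(4) for u,v in [(220,200),(340,250),(460,300)]])
c={}
for k,(u,v) in dict(FL=(40,106),FR=(314,38),NR=(402,495),NL=(113,564)).items():
    c[k]=ray_z('top',*B(u,v),.05); print(k,c[k].round(4))
for a,b in ['FL FR'.split(),'FR NR'.split(),'NR NL'.split(),'NL FL'.split()]:
    e=c[a]-c[b];print(a,b,np.linalg.norm(e).round(4),np.degrees(np.arctan2(e[1],e[0])).round(2))
print('cen',np.mean(list(c.values()),0))
for k,(u,v) in dict(NLin=(137,553),FLfloor=(74,127),FRfl=(308,70),NRfl=(392,490)).items(): print(k,ray_z('top',*B(u,v),.006).round(4))
for k,(u,v) in dict(b=(162,188),a=(168,261),bw=(128,189),bb=(198,187),aw=(135,268),ab=(201,254)).items(): print(k,ray_z('top',*B(u,v),.015).round(4))
def S(u,v):return 365+u/7,235+v/7
for k,(u,v,z) in dict(post=(415,418,.125),post1=(371,378,.125),post2=(452,374,.125),post3=(458,456,.125),post4=(372,462,.125),lipL=(113,128,.001),lipR=(382,98,.001),wl=(126,187,.024),wlb=(147,392,.024)).items(): print(k,ray_z('top',*S(u,v),z).round(4))
u,v=424,295
print('posttop depth',unproj('top',u,v,d[v,u]))
```

```text
scene heights: counter [array([0.6338, 0.0672, 0.002 ]), array([ 5.321e-01, -1.538e-01,  4.000e-04]), array([ 0.4354, -0.363 ,  0.0021])]
FL [0.6606 0.2957 0.05  ]
FR [0.6909 0.1566 0.05  ]
NR [0.4612 0.1113 0.05  ]
NL [0.4324 0.2511 0.05  ]
FL FR 0.1424 102.3
FR NR 0.2341 11.14
NR NL 0.1427 -78.36
NL FL 0.2325 -168.96
cen [0.56129173 0.20367084 0.05      ]
NLin [0.4372 0.2549 0.006 ]
FLfloor [0.6599 0.2951 0.006 ]
FRfl [0.6864 0.1706 0.006 ]
NRfl [0.465  0.1251 0.006 ]
b [0.6234 0.2441 0.015 ]
a [0.5849 0.2399 0.015 ]
bw [0.6235 0.2619 0.015 ]
bb [0.6233 0.2252 0.015 ]
aw [0.5818 0.257  0.015 ]
ab [0.588  0.2228 0.015 ]
post [ 0.4454 -0.2676  0.125 ]
post1 [ 0.4544 -0.2586  0.125 ]
post2 [ 0.4548 -0.2765  0.125 ]
post3 [ 0.4368 -0.2763  0.125 ]
post4 [ 0.436  -0.2573  0.125 ]
lipL [ 0.5236 -0.2286  0.001 ]
lipR [ 0.5293 -0.299   0.001 ]
wl [ 0.5063 -0.2265  0.024 ]
wlb [ 0.4547 -0.2283  0.024 ]
posttop depth [ 0.44492359 -0.26626696  0.12812256]
```

```bash
cat >> h.py <<'E'
from scipy.spatial.transform import Rotation as R
def cloud(n,d):
    c=optics.camera_params(n);K=np.array(c['mtx']);T=np.array(c['pose'])
    v,u=np.mgrid[:d.shape[0],:d.shape[1]]
    P=np.stack([(u-K[0,2])/K[0,0]*d,-(v-K[1,2])/K[1,1]*d,-d],-1)
    return P@T[:3,:3].T+T[:3,3]
def rows(tp,trpy_yaw,N,jaw,tilt=0):
    """plan straight move; prints rows"""
    s=telemetry.read_state();p=np.array(s['ee_pos']);R0=R.from_euler('xyz',s['eef_rot'])
    R1=R.from_euler('xyz',[np.pi,tilt,np.radians(trpy_yaw)])
    rv=(R0.inv()*R1).as_rotvec()
    out=[]
    for i in range(N):
        Ri=R0*R.from_rotvec(rv*i/N)
        sh=Ri.inv().apply((np.array(tp)-p)/N)*1000
        out.append([*np.round(rv/N,4),*np.round(sh,2),jaw])
    print('dist',np.linalg.norm(np.array(tp)-p),'rotdeg',np.degrees(rv).round(2))
    for o in out: print([float(x) for x in o])
def st():
    s=telemetry.read_state();print('t',round(s['time'],3),np.round(s['ee_pos'],4),np.degrees(s['eef_rot']).round(2),'F',np.round(s['ft_force'],2),'M',np.round(s['moment'],3),'w',round(s['grip_width'],4))
E
python3 - <<'E'
from h import *
d=np.load('pics/t0.npy');P=cloud('top',d)
m=(d>0)&(P[...,2]>.035)&(P[...,2]<.065)&(P[...,0]>.4)&(P[...,0]<.72)&(P[...,1]>.08)&(P[...,1]<.32)
Q=P[m];print(len(Q),np.median(Q[:,2]))
r=cv2.minAreaRect((Q[:,:2]*1000).astype(np.float32));print(r)
im=np.zeros(d.shape,np.uint8);im[m]=255;cv2.imwrite('pics/mask0.png',im)
p=cv2.imread('pics/t0.png').astype(int)
# post top
mm=(P[...,2]>.11)&(P[...,2]<.14)&(np.abs(P[...,0]-.445)<.04)&(np.abs(P[...,1]+.267)<.04);Q=P[mm];print(len(Q),Q.mean(0),cv2.minAreaRect((Q[:,:2]*1000).astype(np.float32)))
m2=(P[...,2]>.014)&(P[...,2]<.06)&(np.abs(P[...,0]-.48)<.06)&(np.abs(P[...,1]+.265)<.06);Q=P[m2];print(len(Q),cv2.minAreaRect((Q[:,:2]*1000).astype(np.float32)))
rows([.445,-.267,.20],3,16,85)
E
```

```text
1939 0.04904306343616471
((586.4639892578125, 211.93011474609375), (289.08447265625, 149.84300231933594), 11.25189208984375)
190 [ 0.44543133 -0.26462841  0.12443131] ((445.4600524902344, -266.2869873046875), (19.804296493530273, 20.46603012084961), 4.615116596221924)
309 ((472.8914489746094, -265.31597900390625), (72.5030288696289, 71.11233520507812), 2.4141476154327393)
dist 0.9068587438755921 rotdeg [4.000e-02 6.000e-02 7.051e+01]
[0.0, 0.0001, 0.0769, -47.14, 31.4, 1.97, 85.0]
[0.0, 0.0001, 0.0769, -44.59, 34.93, 1.97, 85.0]
[0.0, 0.0001, 0.0769, -41.77, 38.26, 1.96, 85.0]
[0.0, 0.0001, 0.0769, -38.71, 41.35, 1.96, 85.0]
[0.0, 0.0001, 0.0769, -35.42, 44.21, 1.95, 85.0]
[0.0, 0.0001, 0.0769, -31.92, 46.8, 1.95, 85.0]
[0.0, 0.0001, 0.0769, -28.23, 49.11, 1.95, 85.0]
[0.0, 0.0001, 0.0769, -24.37, 51.14, 1.94, 85.0]
[0.0, 0.0001, 0.0769, -20.37, 52.86, 1.94, 85.0]
[0.0, 0.0001, 0.0769, -16.25, 54.27, 1.93, 85.0]
[0.0, 0.0001, 0.0769, -12.03, 55.35, 1.93, 85.0]
[0.0, 0.0001, 0.0769, -7.74, 56.11, 1.93, 85.0]
[0.0, 0.0001, 0.0769, -3.41, 56.54, 1.92, 85.0]
[0.0, 0.0001, 0.0769, 0.95, 56.64, 1.92, 85.0]
[0.0, 0.0001, 0.0769, 5.3, 56.4, 1.92, 85.0]
[0.0, 0.0001, 0.0769, 9.62, 55.82, 1.92, 85.0]
```

View pics/mask0.png

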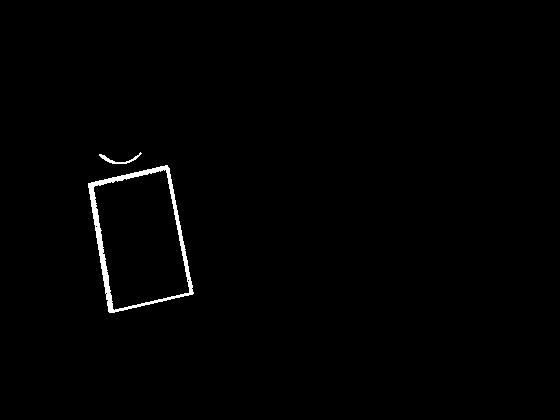

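>>> {"name": "jog_arm", "arguments": {
  "plan": [
    [[0,0,0.077,-47,31.5,0,85],[0,0,0.077,-44.5,35,0,85],[0,0,0.077,-42,38,0,85],[0,0,0.077,-38.5,41.5,0,85],[0,0,0.077,-35.5,44,0,85],[0,0,0.077,-32,47,0,85],[0,0,0.077,-28,49,0,85],[0,0,0.077,-24.5,51,0,85],[0,0,0.077,-20,53,0,85],[0,0,0.077,-16,54,0,85],[0,0,0.077,-12,55.5,0,85],[0,0,0.077,-7.5,56,0,85]]
  ]
}}

```text
time: 1.6
ee_pos: [0.3738, -0.0693, 0.2302]
eef_rot: [3.139, -0.003, 0.337]
ft_force: [1.0, 0.7, 1.1]
grip_width: 0.0851
```

Run:
```python
from h import *
d=np.load('pics/t0.npy');P=cloud('top',d)
m=(d>0)&(P[...,2]>.035)&(P[...,2]<.065)&(P[...,0]>.4)&(P[...,0]<.72)&(P[...,1]>.08)&(P[...,1]<.32)
m=m.astype(np.uint8);n,l,s,c=cv2.connectedComponentsWithStats(m);k=1+np.argmax(s[1:,4]);Q=P[l==k]
r=cv2.minAreaRect((Q[:,:2]*1000).astype(np.float32));print(r, Q[:,2].mean())
st();rows([.445,-.267,.20],3,5,85)
```

```text
((561.744384765625, 207.01222229003906), (238.6763153076172, 149.84300231933594), 11.25189208984375) 0.04727350910253658
t 1.6 [ 0.3738 -0.0693  0.2302] [179.82  -0.18  19.29] F [1.   0.73 1.08] M [ 0.07  -0.06   0.061] w 0.0851
dist 0.21231256270517623 rotdeg [ 0.15 -0.2  16.29]
[0.0005, -0.0007, 0.0569, 0.35, 42.01, 6.18, 85.0]
[0.0005, -0.0007, 0.0569, 2.74, 41.92, 6.16, 85.0]
[0.0005, -0.0007, 0.0569, 5.13, 41.7, 6.13, 85.0]
[0.0005, -0.0007, 0.0569, 7.49, 41.35, 6.11, 85.0]
[0.0005, -0.0007, 0.0569, 9.84, 40.86, 6.08, 85.0]
```

>>> {"name": "jog_arm", "arguments": {
  "plan": [
    [[0,0,0.057,0.5,42,6,85],[0,0,0.057,3,42,6,85],[0,0,0.057,5,42,6,85],[0,0,0.057,7.5,41.5,6,85],[0,0,0.057,10,41,6,85],[0,0,0,0,0,0,85]]
  ]
}}

```text
time: 2.35
ee_pos: [0.4453, -0.2789, 0.199]
eef_rot: [3.14, -0.004, 0.035]
ft_force: [0.1, 0.3, 0.0]
grip_width: 0.0846
```

Run:
```python
from h import *
st();rows([.445,-.267,.079],3,6,85);cap('side','s1');cap('top','t1')
```

```text
t 2.35 [ 0.4453 -0.2789  0.199 ] [179.9   -0.23   1.99] F [0.14 0.27 0.04] M [0.016 0.009 0.043] w 0.0846
dist 0.12056692298845285 rotdeg [ 0.1  -0.23 -1.01]
[0.0003, -0.0007, -0.0029, -0.06, -2.02, 19.99, 85.0]
[0.0003, -0.0007, -0.0029, -0.04, -2.01, 19.99, 85.0]
[0.0003, -0.0007, -0.0029, -0.02, -2.01, 19.99, 85.0]
[0.0003, -0.0007, -0.0029, -0.0, -2.0, 19.99, 85.0]
[0.0003, -0.0007, -0.0029, 0.01, -1.99, 20.0, 85.0]
[0.0003, -0.0007, -0.0029, 0.03, -1.99, 20.0, 85.0]
```

View pics/s1.png

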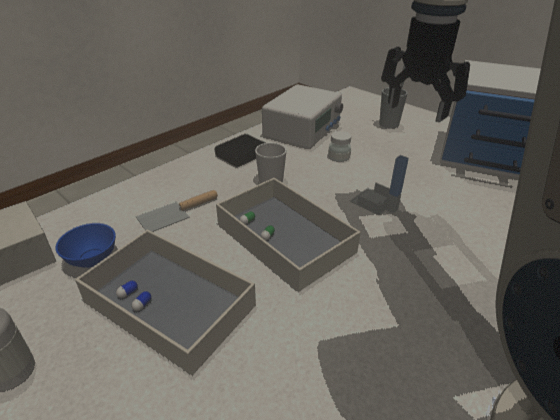

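View pics/t1.png

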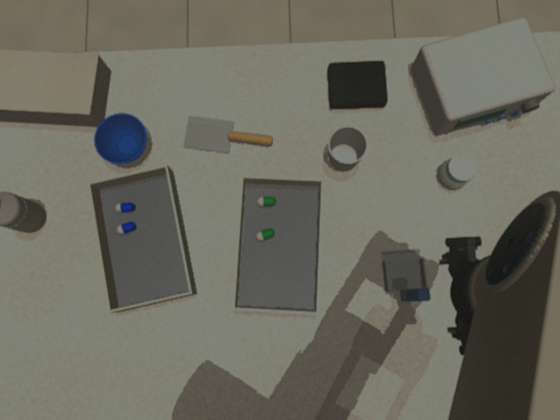

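>>> {"name": "jog_arm", "arguments": {
  "plan": [
    [[0,0,-0.017,0,-12,0,85],[0,0,0,0,0,20,85],[0,0,0,0,0,20,85],[0,0,0,0,0,20,85],[0,0,0,0,0,20,85],[0,0,0,0,0,20,85],[0,0,0,0,0,18,85],[0,0,0,0,0,0,85]]
  ]
}}

```text
time: 3.45
ee_pos: [0.4423, -0.2506, 0.0813]
eef_rot: [-3.141, -0.005, 0.072]
ft_force: [0.5, -0.8, 0.2]
grip_width: 0.0854
```

Run:
```python
from h import *
st();rows([.445,-.267,.079],3,1,85);cap('side','s2');crop('s2','s2c',330,80,470,220,4)
cap('top','t2');crop('t2','t2c',365,225,505,335,4)
```

```text
t 3.45 [ 0.4423 -0.2506  0.0813] [-179.96   -0.26    4.12] F [ 0.51 -0.8   0.23] M [0.002 0.018 0.003] w 0.0854
dist 0.01683129607946445 rotdeg [-0.05 -0.26  1.12]
[-0.0008, -0.0045, 0.0195, 1.52, 16.6, 2.31, 85.0]
```

View pics/s2c.png

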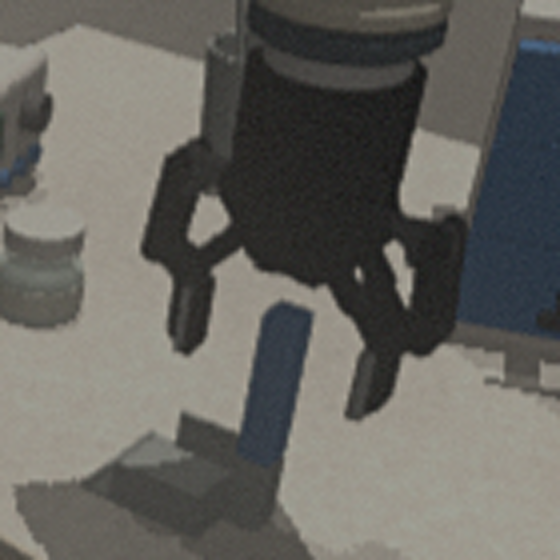

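View pics/t2c.png

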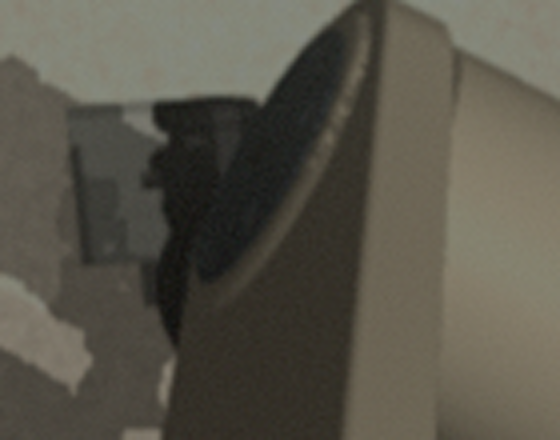

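>>> {"name": "jog_arm", "arguments": {
  "plan": [
    [[0,0,0,0,0,0,85],[0,0,0,0,0,0,85]]
  ]
}}

```text
time: 3.8
ee_pos: [0.4442, -0.2515, 0.0843]
eef_rot: [3.139, -0.009, 0.072]
ft_force: [-0.7, 0.0, 0.1]
grip_width: 0.085
```

Run:
```python
from h import *
st();rows([.445,-.267,.079],3,1,85)
```

```text
t 3.8 [ 0.4442 -0.2515  0.0843] [179.88  -0.5    4.14] F [-0.66  0.    0.13] M [0.026 0.039 0.04 ] w 0.085
dist 0.01639114351901852 rotdeg [ 0.12 -0.5   1.14]
[0.002, -0.0088, 0.0199, -0.41, 15.5, 5.3, 85.0]
```

>>> {"name": "jog_arm", "arguments": {
  "plan": [
    [[0.002,-0.009,0.02,-0.5,8,3,85],[0,0,0,0,7.5,2.5,85],[0,0,0,0,0,0,85]]
  ]
}}

```text
time: 4.18
ee_pos: [0.4453, -0.2688, 0.0791]
eef_rot: [3.141, -0.0, 0.05]
ft_force: [0.2, 0.2, 0.2]
grip_width: 0.0851
```

Run:
```python
from h import *
for i in range(3):st()
rows([.445,-.267,.079],3,1,85)
```

```text
t 4.175 [ 0.4453 -0.2688  0.0791] [ 1.7995e+02 -3.0000e-02  2.8900e+00] F [0.17 0.21 0.16] M [ 0.058  0.004 -0.045] w 0.0851
t 4.175 [ 0.4453 -0.2688  0.0791] [ 1.7995e+02 -3.0000e-02  2.8900e+00] F [0.17 0.21 0.16] M [ 0.058  0.004 -0.045] w 0.0851
t 4.175 [ 0.4453 -0.2688  0.0791] [ 1.7995e+02 -3.0000e-02  2.8900e+00] F [0.17 0.21 0.16] M [ 0.058  0.004 -0.045] w 0.0851
dist 0.00179826100260363 rotdeg [ 0.05 -0.03 -0.11]
[0.0009, -0.0005, -0.002, -0.21, -1.78, 0.11, 85.0]
```

>>> {"name": "jog_arm", "arguments": {
  "plan": [
    [[0,0,0,0,-0.5,0,40],[0,0,0,0,0,0,30],[0,0,0,0,0,0,24],[0,0,0,0,0,0,10],[0,0,0,0,0,0,5],[0,0,0,0,0,0,5],[0,0,0,0,0,0,5]]
  ]
}}

```text
time: 5.05
ee_pos: [0.4448, -0.2679, 0.0788]
eef_rot: [3.141, 0.0, 0.05]
ft_force: [0.3, -0.9, -1.2]
grip_width: 0.0195
```

Run:
```python
from h import *
st();cap('side','s3');crop('s3','s3c',330,80,470,220,4)
```

```text
t 5.05 [ 0.4448 -0.2679  0.0788] [1.7998e+02 2.0000e-02 2.8900e+00] F [ 0.33 -0.89 -1.17] M [-0.015  0.036 -0.001] w 0.0195
```

View pics/s3c.png

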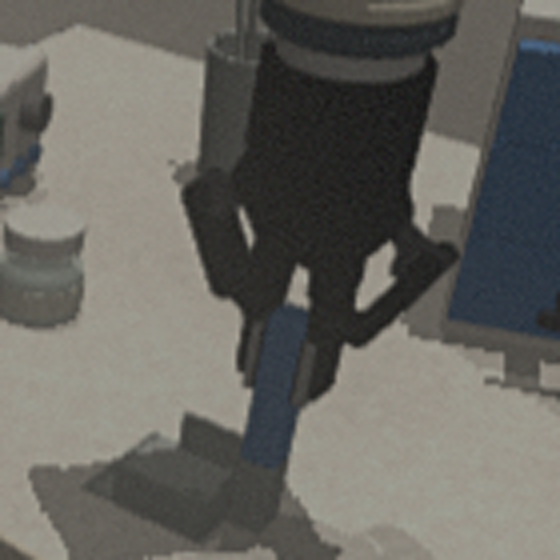

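>>> {"name": "jog_arm", "arguments": {
  "plan": [
    [[0,0,0,0,0,-10,5],[0,0,0,0,0,-20,5],[0,0,0,0,0,-25,5],[0,0,0,0,0,-22,5],[0,0,0,0,0,-14,5],[0,0,0,0,0,0,5],[0,0,0,0,0,0,5]]
  ]
}}

```text
time: 5.98
ee_pos: [0.4442, -0.2675, 0.1743]
eef_rot: [-3.141, 0.001, 0.05]
ft_force: [-0.6, 0.3, -0.6]
grip_width: 0.0191
```

Run:
```python
from h import *
st();cap('side','s4');crop('s4','s4c',330,50,470,220,3.5);rows([.466,.215,.17],11.25,12,5)
```

```text
t 5.975 [ 0.4442 -0.2675  0.1743] [-1.7998e+02  5.0000e-02  2.8800e+00] F [-0.62  0.31 -0.6 ] M [-0.049  0.014 -0.013] w 0.0191
dist 0.4829873087026341 rotdeg [-0.03  0.06 -8.37]
[-0.0, 0.0001, -0.0122, 3.83, -40.06, 0.36, 5.0]
[-0.0, 0.0001, -0.0122, 4.32, -40.01, 0.36, 5.0]
[-0.0, 0.0001, -0.0122, 4.81, -39.96, 0.36, 5.0]
[-0.0, 0.0001, -0.0122, 5.29, -39.9, 0.35, 5.0]
[-0.0, 0.0001, -0.0122, 5.78, -39.83, 0.35, 5.0]
[-0.0, 0.0001, -0.0122, 6.26, -39.76, 0.35, 5.0]
[-0.0, 0.0001, -0.0122, 6.75, -39.68, 0.35, 5.0]
[-0.0, 0.0001, -0.0122, 7.23, -39.59, 0.35, 5.0]
[-0.0, 0.0001, -0.0122, 7.71, -39.5, 0.35, 5.0]
[-0.0, 0.0001, -0.0122, 8.19, -39.41, 0.35, 5.0]
[-0.0, 0.0001, -0.0122, 8.67, -39.3, 0.35, 5.0]
[-0.0, 0.0001, -0.0122, 9.15, -39.19, 0.35, 5.0]
```

View pics/s4c.png

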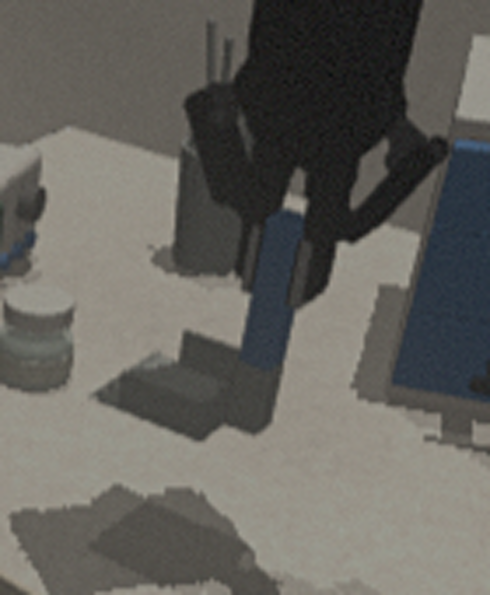

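>>> {"name": "jog_arm", "arguments": {
  "plan": [
    [[0,0,-0.008,3,-20,0,5],[0,0,-0.012,4,-38,0,5],[0,0,-0.014,5.5,-46,0,5],[0,0,-0.014,6,-48,0,5],[0,0,-0.014,6.5,-48,0,5],[0,0,-0.014,7,-48,0,5],[0,0,-0.014,8,-48,0,5],[0,0,-0.014,8.5,-46,0,5],[0,0,-0.012,8.5,-40,0,5],[0,0,-0.012,8.5,-30,0,5],[0,0,-0.01,6,-16,0,5],[0,0,0,0,0,0,5]]
  ]
}}

```text
time: 7.52
ee_pos: [0.459, 0.1882, 0.168]
eef_rot: [-3.137, 0.013, 0.197]
ft_force: [0.3, -0.1, -0.9]
grip_width: 0.0194
```

>>> {"name": "jog_arm", "arguments": {
  "plan": [
    [[0,0,0,0,0,0,5],[0,0,0,0,0,0,5]]
  ]
}}

```text
time: 7.78
ee_pos: [0.4583, 0.1866, 0.1675]
eef_rot: [-3.137, 0.014, 0.195]
ft_force: [-0.2, -0.1, -0.7]
grip_width: 0.0195
```

Run:
```python
from h import *
st();rows([.466,.215,.17],11.25,1,5);cap('side','s5');cap('top','t5')
```

```text
t 7.775 [0.4583 0.1866 0.1675] [-179.75    0.82   11.2 ] F [-0.15 -0.13 -0.74] M [ 0.01   0.006 -0.009] w 0.0195
dist 0.029524532089684686 rotdeg [-0.25  0.82 -0.05]
[-0.0044, 0.0143, -0.001, 13.04, -26.37, -2.52, 5.0]
```

View pics/s5.png

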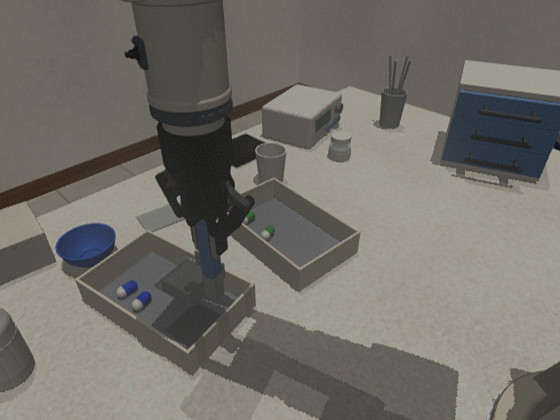

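View pics/t5.png

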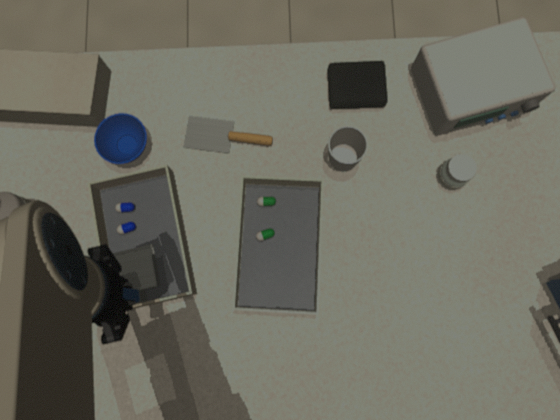

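>>> {"name": "jog_arm", "arguments": {
  "plan": [
    [[-0.004,0.014,0,5,-13,0,5],[0,0,0,5,-13,0,5],[0,0,0,0,0,0,5],[0,0,0,0,0,0,5]]
  ]
}}

```text
time: 8.38
ee_pos: [0.4639, 0.2159, 0.1679]
eef_rot: [-3.141, -0.002, 0.194]
ft_force: [0.2, -0.2, -1.8]
grip_width: 0.0192
```

Run:
```python
from h import *
st();rows([.464,.214,.109],11.25,1,5);cap('top','t6');cap('side','s6');crop('t6','t6c',80,155,210,320,3.6);crop('s6','s6c',60,180,270,370,3.6)
```

```text
t 8.375 [0.4639 0.2159 0.1679] [-1.7997e+02 -9.0000e-02  1.1130e+01] F [ 0.15 -0.21 -1.84] M [-0.044  0.034 -0.004] w 0.0192
dist 0.058899657517808415 rotdeg [-0.03 -0.09 -0.12]
[-0.0005, -0.0017, -0.0021, -0.34, 1.88, 58.87, 5.0]
```

View pics/t6c.png

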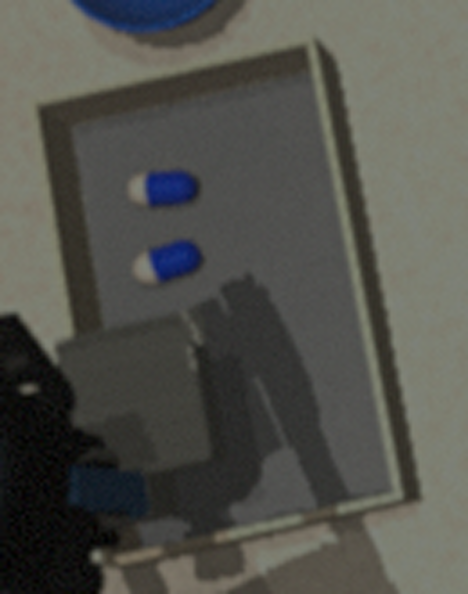

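View pics/s6c.png

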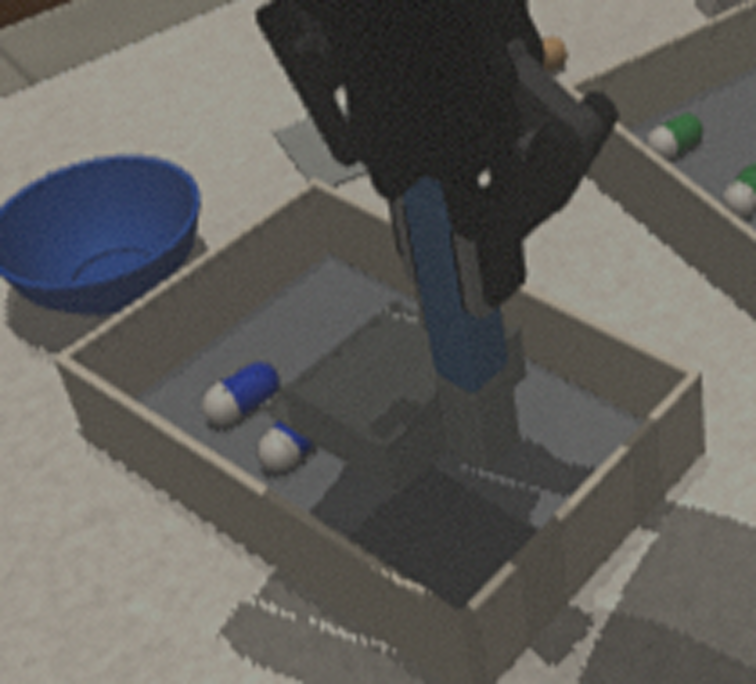

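Run:
```python
from h import *
def B(u,v):return 80+u/3.6,155+v/3.6
a=ray_z('top',*B(58,344),.090);b=ray_z('top',*B(186,314),.090);print(a,b,np.linalg.norm(a-b),np.degrees(np.arctan2(-(a-b)[0],(a-b)[1])))
th=np.radians(11.13);ex=np.array([np.cos(th),np.sin(th)]);ey=np.array([-ex[1],ex[0]])
t=np.array([.4639,.2159])
for p in(a,b):print('scoop rel tool x,y',(p[:2]-t)@ex,(p[:2]-t)@ey)
# bin rim fit on image of this frame via depth: left/right walls
d=np.load('pics/t0.npy');P=cloud('top',d)
c=np.array([.5617,.206]);th=np.radians(11.25);ex=np.array([np.cos(th),np.sin(th)]);ey=np.array([-ex[1],ex[0]])
q=(P[...,:2]-c);x=q@ex;y=q@ey;z=P[...,2]
rim=(z>.040)&(z<.06)&(abs(x)<.09)&(abs(y)<.09)
for s in(1,-1):
    yy=y[rim&(s*y>0)];print('rim y',s,np.percentile(yy,[2,10,50,90,98]).round(4))
rim=(z>.040)&(z<.06)&(abs(y)<.05)&(abs(x)<.125)
for s in(1,-1):
    yy=x[rim&(s*x>0)];print('rim x',s,np.percentile(yy,[2,10,50,90,98]).round(4))
fl=(z<.02)&(abs(x)<.09)&(abs(y)<.08)
print('floor z',np.median(z[fl&(abs(y)<.05)]),)
```

```text
[0.53484151 0.26608221 0.09      ] [0.54707714 0.20569566 0.09      ] 0.061613688004253486 11.454300302957806
scoop rel tool x,y 0.07929418512590032 0.03554412537763375
scoop rel tool x,y 0.07964292339539139 -0.026068575675841275
rim y 1 [0.0699 0.0703 0.0713 0.074  0.0749]
rim y -1 [-0.0736 -0.0734 -0.0722 -0.0699 -0.0692]
rim x 1 [0.1141 0.1145 0.1157 0.1184 0.119 ]
rim x -1 [-0.119  -0.1189 -0.1172 -0.1153 -0.115 ]
floor z 0.007057373893784691
```

>>> {"name": "jog_arm", "arguments": {
  "plan": [
    [[0,-0.002,0,0,0,12,5],[0,0,0,0,0,20,5],[0,0,0,0,0,20,5],[0,0,0,0,0,14,5],[0,0,0,0,0,7,5],[0,0,0,0,0,0,5],[0,0,0,0,0,0,5]]
  ]
}}

```text
time: 9.35
ee_pos: [0.4637, 0.2146, 0.0907]
eef_rot: [-3.141, 0.001, 0.193]
ft_force: [-0.2, -0.3, -0.7]
grip_width: 0.0197
```

```bash
cat >> h.py <<'E'
def binp():
    s=telemetry.read_state();c=np.array([.5617,.206]);th=np.radians(11.25);ex=np.array([np.cos(th),np.sin(th)]);ey=np.array([-ex[1],ex[0]])
    q=s['ee_pos'][:2]-c;f=s['ft_force'][:2];print('TCP in bin mm',(1000*q@ex).round(2),(1000*q@ey).round(2),'z',(1000*s['ee_pos'][2]).round(2),'Fbin',(f@ex).round(2),(f@ey).round(2),'yawerr',(np.degrees(s['eef_rot'][2])-11.25).round(2))
E
python3 - <<'E'
from h import *
st();binp();rows([.464,.214,.087],11.25,1,5);cap('top','t7');cap('side','s7');crop('t7','t7c',80,155,210,320,3.6);crop('s7','s7c',60,180,270,370,3.6)
E
```

```text
t 9.35 [0.4637 0.2146 0.0907] [-1.7999e+02  6.0000e-02  1.1030e+01] F [-0.15 -0.27 -0.68] M [-0.02   0.015 -0.046] w 0.0197
TCP in bin mm -94.4 27.54 z 90.68 Fbin -0.21 -0.24 yawerr -0.22
dist 0.003740269264093267 rotdeg [-0.01  0.06 -0.22]
[-0.0003, 0.0011, -0.0038, 0.15, 0.63, 3.68, 5.0]
```

View pics/t7c.png

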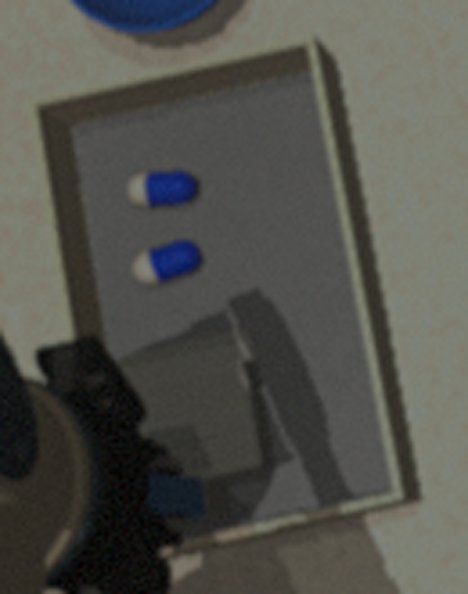

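View pics/s7c.png

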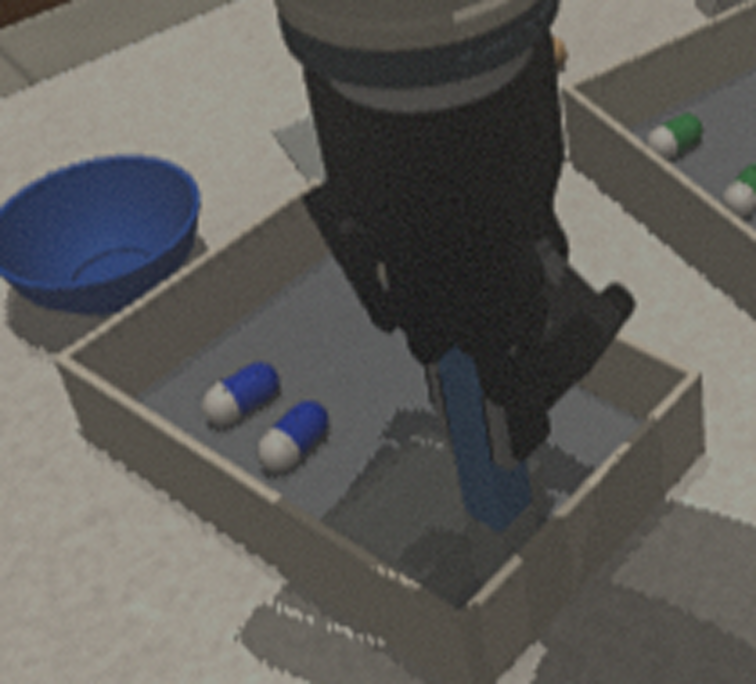

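>>> {"name": "jog_arm", "arguments": {
  "plan": [
    [[0,0,-0.004,0,0,2.5,5],[0,0,0,0,-2,0.5,5],[0,0,0,0,-1,0,5],[0,0,0,0,0,0,5]]
  ]
}}

```text
time: 9.95
ee_pos: [0.4637, 0.2181, 0.0885]
eef_rot: [-3.141, -0.001, 0.197]
ft_force: [-0.0, 0.2, -1.3]
grip_width: 0.0192
```

Run:
```python
from h import *
st();binp()
```

```text
t 9.95 [0.4637 0.2181 0.0885] [-1.7996e+02 -5.0000e-02  1.1290e+01] F [-0.    0.19 -1.32] M [-0.001  0.02   0.015] w 0.0192
TCP in bin mm -93.74 31.02 z 88.52 Fbin 0.03 0.19 yawerr 0.04
```

>>> {"name": "jog_arm", "arguments": {
  "plan": [
    [[0,0,0,0,0,1.5,5],[0,0,0,0,-1,1,5],[0,0,0,0,0,0.5,5],[0,0,0,0,0,0,5]]
  ]
}}

```text
time: 10.45
ee_pos: [0.4635, 0.2192, 0.0853]
eef_rot: [-3.141, -0.001, 0.197]
ft_force: [0.5, -0.1, -1.2]
grip_width: 0.0193
```

Run:
```python
from h import *
st();binp()
```

```text
t 10.45 [0.4635 0.2192 0.0853] [-1.7996e+02 -5.0000e-02  1.1280e+01] F [ 0.48 -0.1  -1.15] M [-0.022  0.003 -0.058] w 0.0193
TCP in bin mm -93.78 32.06 z 85.26 Fbin 0.45 -0.19 yawerr 0.03
```

>>> {"name": "jog_arm", "arguments": {
  "plan": [
    [[0,0,0,0,-0.8,0.3,5],[0,0,0,0,0,0,5],[0,0,0,2,0,0,5],[0,0,0,3,0,0,5],[0,0,0,4,0,0,5],[0,0,0,4,0,0,5],[0,0,0,4,0,0,5],[0,0,0,3,0,0,5],[0,0,0,0,0,0,5]]
  ]
}}

```text
time: 11.58
ee_pos: [0.4848, 0.2243, 0.085]
eef_rot: [-3.141, -0.001, 0.197]
ft_force: [-0.5, -0.0, -1.8]
grip_width: 0.0192
```

Run:
```python
from h import *
st();binp();cap('top','t8');cap('side','s8');crop('t8','t8c',80,155,210,320,3.6);crop('s8','s8c',60,180,270,370,3.6)
```

```text
t 11.575 [0.4848 0.2243 0.085 ] [-1.7995e+02 -8.0000e-02  1.1290e+01] F [-0.46 -0.04 -1.76] M [0.018 0.025 0.001] w 0.0192
TCP in bin mm -71.85 32.96 z 85.05 Fbin -0.46 0.05 yawerr 0.04
```

View pics/t8c.png

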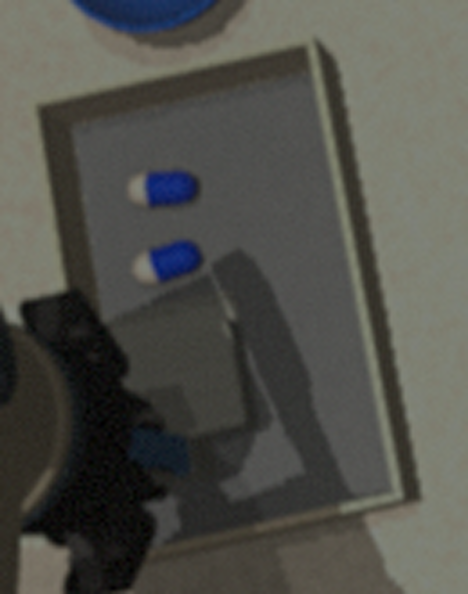

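View pics/s8c.png

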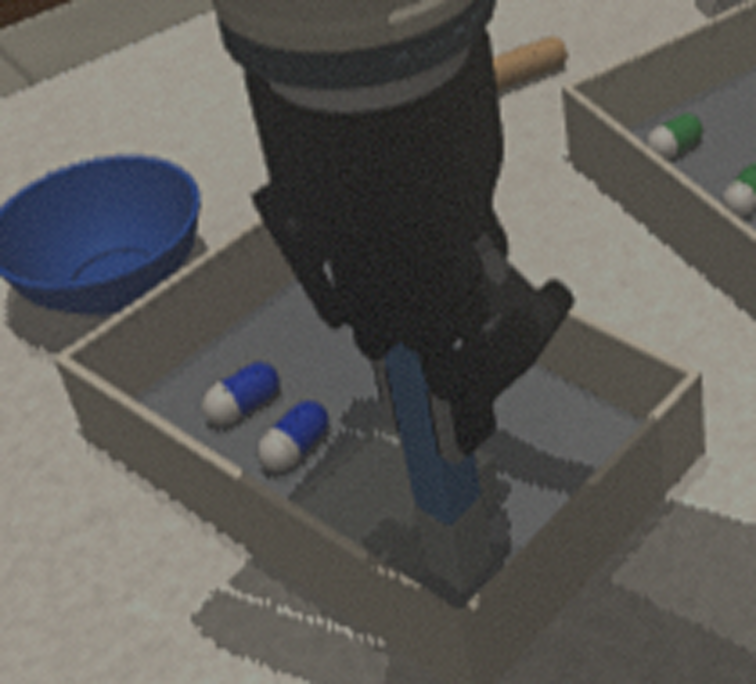

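Run:
```python
from h import *
def B(u,v):return 80+u/3.6,155+v/3.6
c=np.array([.5617,.206]);th=np.radians(11.25);ex=np.array([np.cos(th),np.sin(th)]);ey=np.array([-ex[1],ex[0]])
for k,(u,v) in dict(lipR=(212,277),lipL=(104,318),shL=(72,127)).items():
    q=ray_z('top',*B(u,v),.0075)[:2]-c;print(k,(q@ex*1000).round(1),(q@ey*1000).round(1))
crop('t8','t8d',95,210,160,270,8)
```

```text
lipR 17.5 9.9
lipL 9.2 68.7
shL 113.5 68.8
```

View pics/t8d.png

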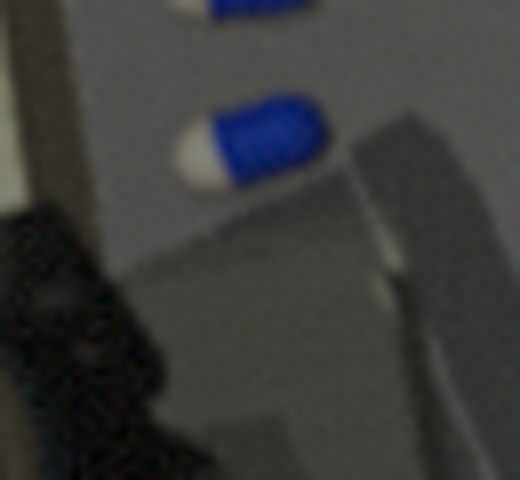

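Run:
```python
from h import *
c=np.array([.5617,.206]);th=np.radians(11.25);ex=np.array([np.cos(th),np.sin(th)]);ey=np.array([-ex[1],ex[0]])
for cam,t in(('top','t8'),('side','s8'),('top','t7'),('side','s7')):
    d=np.load(f'pics/{t}.npy');P=cloud(cam,d);q=P[...,:2]-c;x=q@ex*1000;y=q@ey*1000;z=P[...,2]*1000
    m=(d>0)&(abs(x)<105)&(abs(y)<60)&(z>18)&(z<36)
    print(t,m.sum())
    mr=m&(y<10)&(x>-90)&(x<20)
    if mr.sum()>10:
        print(' right wall',mr.sum(),'x',x[mr].min().round(1),x[mr].max().round(1),'fit y=ax+b',np.polyfit(x[mr],y[mr],1).round(4), 'ys',np.percentile(y[mr],[5,50,95]).round(1))
im=cv2.imread('pics/t8.png');d=np.load('pics/t8.npy');P=cloud('top',d);z=P[...,2]*1000
o=np.clip(z*6,0,255).astype(np.uint8)[200:300,80:210];cv2.imwrite('pics/z8.png',cv2.resize(cv2.applyColorMap(o,cv2.COLORMAP_JET),None,fx=5,fy=5,interpolation=cv2.INTER_NEAREST))
```

```text
t8 495
 right wall 122 x -64.2 -10.4 fit y=ax+b [-0.0471 -0.7804] ys [-0.7  0.3  6.4]
s8 624
 right wall 50 x -63.0 -53.3 fit y=ax+b [ -0.3747 -18.5597] ys [0.5 3.8 8.8]
t7 489
 right wall 106 x -86.9 -17.8 fit y=ax+b [-0.0279 -6.2026] ys [-6.4 -5.6  2.6]
s7 530
 right wall 40 x -85.7 -18.8 fit y=ax+b [0.0136 0.2148] ys [-4.6 -1.4  3. ]
```

View pics/z8.png

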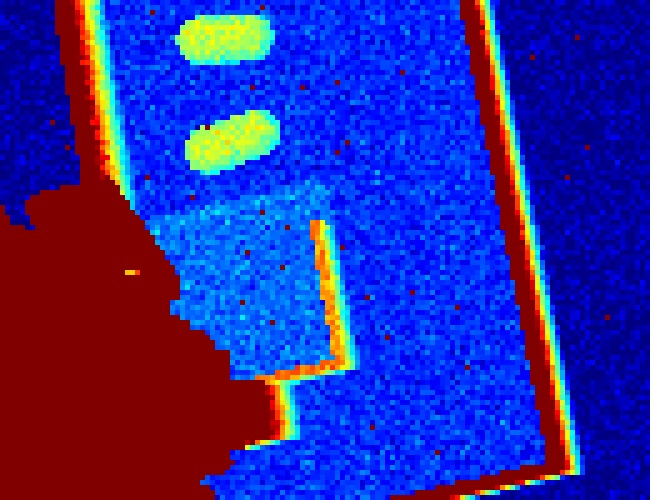

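>>> {"name": "jog_arm", "arguments": {
  "plan": [
    [[0,0,0,3,0,0,5],[0,0,0,4,0,0,5],[0,0,0,4,0,0,5],[0,0,0,4,0,0,5],[0,0,0,4,0,0,5],[0,0,0,4,0,0,5],[0,0,0,4,0,0,5],[0,0,0,4,0,0,5],[0,0,0,4,0,0,5],[0,0,0,3,0,0,5],[0,0,0,0,0,0,5]]
  ]
}}

```text
time: 13.05
ee_pos: [0.5244, 0.2322, 0.085]
eef_rot: [-3.141, -0.001, 0.197]
ft_force: [-0.4, 0.0, -1.1]
grip_width: 0.0193
```

```bash
cat >> h.py <<'E'
def zmap(tag,u0,v0,u1,v1,s,g=6):
    z=cloud('top',np.load(f'pics/{tag}.npy'))[...,2]*1000
    o=np.clip(z*g,0,255).astype(np.uint8)[v0:v1,u0:u1];o=cv2.applyColorMap(o,cv2.COLORMAP_JET)
    r=cv2.imread(f'pics/{tag}.png')[v0:v1,u0:u1]; r=np.clip(r.astype(float)*1.6,0,255).astype(np.uint8)
    o=cv2.resize(o,None,fx=s,fy=s,interpolation=cv2.INTER_NEAREST);r=cv2.resize(r,None,fx=s,fy=s,interpolation=cv2.INTER_CUBIC)
    cv2.imwrite(f'pics/{tag}z.png',np.hstack([r,o]))
E
python3 - <<'E'
from h import *
st();binp();cap('top','t9');cap('side','s9');zmap('t9',85,165,175,270,4.4);crop('s9','s9c',60,180,270,370,3.6)
E
```

```text
t 13.05 [0.5244 0.2322 0.085 ] [-1.7996e+02 -6.0000e-02  1.1290e+01] F [-0.43  0.   -1.06] M [-0.001 -0.017 -0.025] w 0.0193
TCP in bin mm -31.47 32.94 z 84.98 Fbin -0.42 0.08 yawerr 0.04
```

View pics/t9z.png

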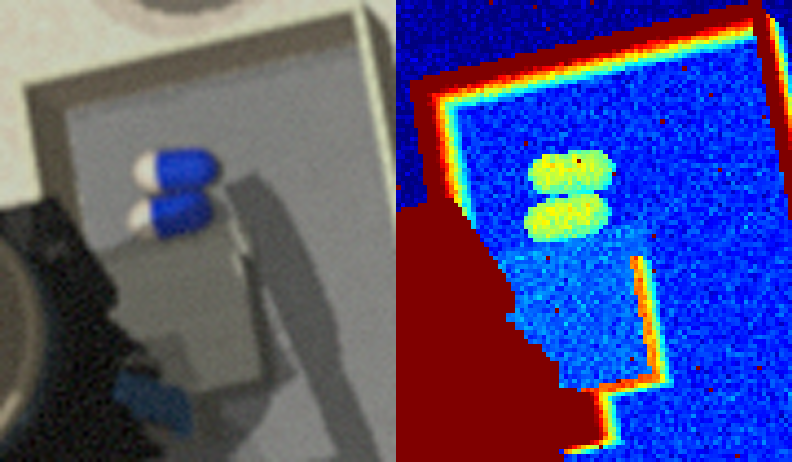

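View pics/s9c.png

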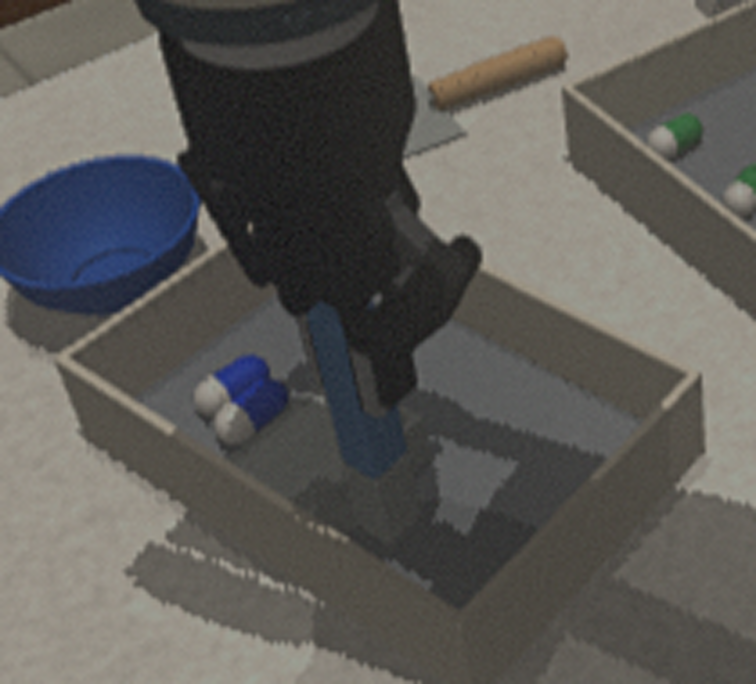

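>>> {"name": "jog_arm", "arguments": {
  "plan": [
    [[0,0,0,3,0,0,5],[0,0,0,4,0,0,5],[0,0,0,4,0,0,5],[0,0,0,4,0,0,5],[0,0,0,4,0,0,5],[0,0,0,4,0,0,5],[0,0,0,4,0,0,5],[0,0,0,3,0,0,5],[0,0,0,0,0,0,5]]
  ]
}}

```text
time: 14.28
ee_pos: [0.5556, 0.2384, 0.0849]
eef_rot: [-3.141, -0.001, 0.197]
ft_force: [0.3, -1.0, -0.6]
grip_width: 0.0191
```

Run:
```python
from h import *
st();binp();cap('top','t10');cap('side','s10');zmap('t10',85,165,175,270,4.4);crop('s10','s10c',60,180,270,370,3.6)
```

```text
t 14.275 [0.5556 0.2384 0.0849] [-1.7996e+02 -4.0000e-02  1.1290e+01] F [ 0.34 -1.01 -0.62] M [-0.031  0.042 -0.028] w 0.0191
TCP in bin mm 0.31 32.94 z 84.87 Fbin 0.13 -1.05 yawerr 0.04
```

View pics/t10z.png

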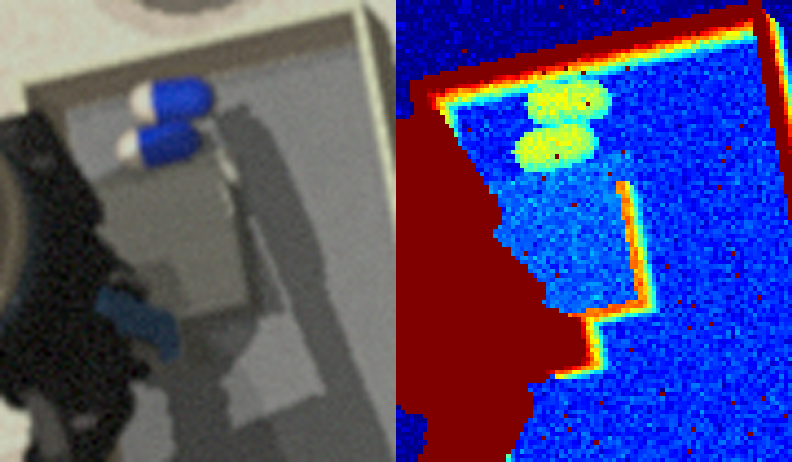

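View pics/s10c.png

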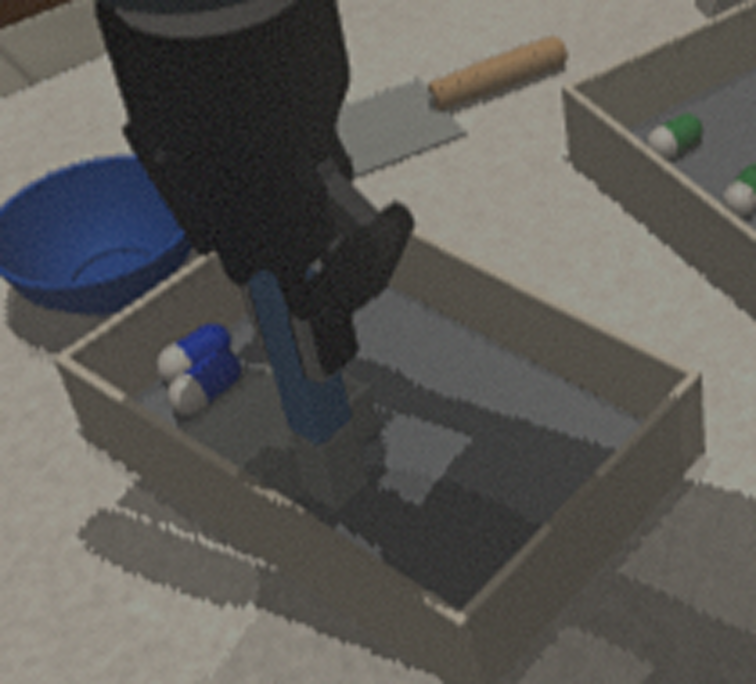

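>>> {"name": "jog_arm", "arguments": {
  "plan": [
    [[0,0,0,2,0,0,5],[0,0,0,2,0,0,5],[0,0,0,2,0,0,5],[0,0,0,2,0,0,5],[0,0,0,2,0,0,5],[0,0,0,2,0,0,5],[0,0,0,2,0,0,5],[0,0,0,2,0,0,5],[0,0,0,0,0,0,5]]
  ]
}}

```text
time: 15.5
ee_pos: [0.5719, 0.2416, 0.0848]
eef_rot: [-3.141, -0.0, 0.197]
ft_force: [0.7, 0.1, -0.9]
grip_width: 0.0191
```

Run:
```python
from h import *
st();binp();cap('top','t11');cap('side','s11');zmap('t11',85,165,175,270,4.4);crop('s11','s11c',60,180,270,370,3.6)
```

```text
t 15.5 [0.5719 0.2416 0.0848] [-1.7997e+02 -1.0000e-02  1.1290e+01] F [ 0.75  0.1  -0.93] M [ 0.026 -0.02  -0.007] w 0.0191
TCP in bin mm 16.9 32.91 z 84.82 Fbin 0.76 -0.04 yawerr 0.04
```

View pics/t11z.png

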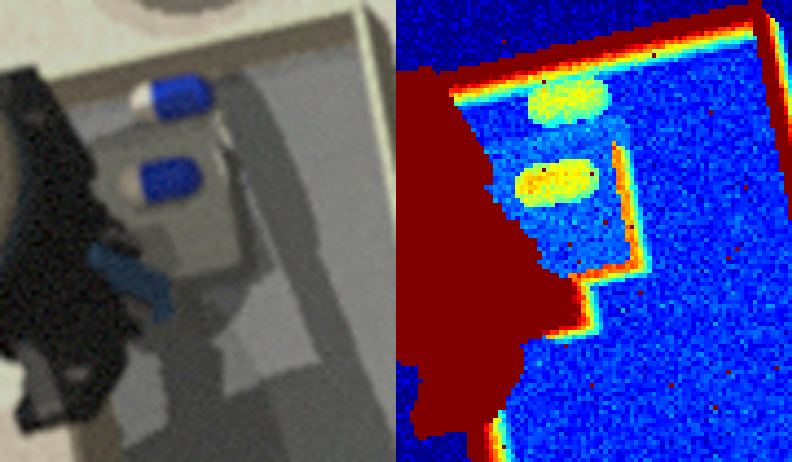

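View pics/s11c.png

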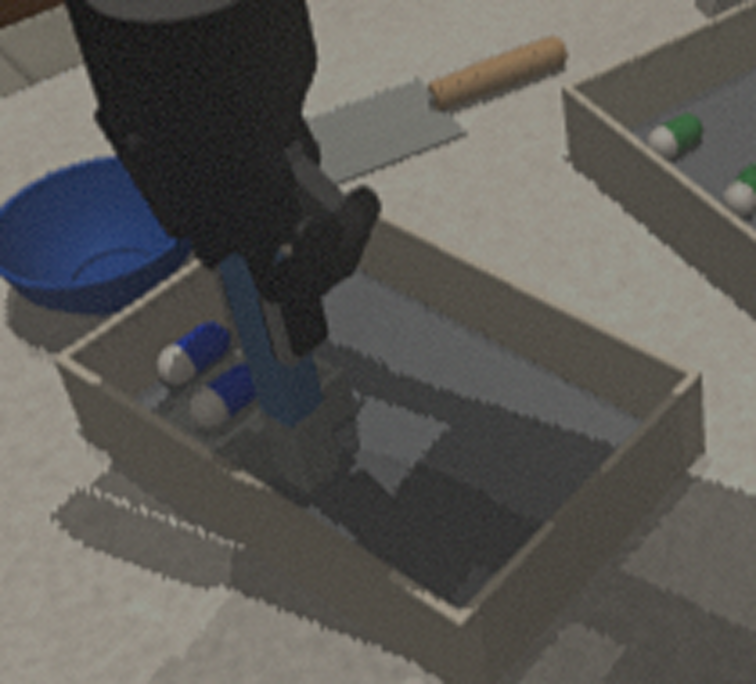

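>>> {"name": "jog_arm", "arguments": {
  "plan": [
    [[0,0,0,2,0,0,5],[0,0,0,2,0,0,5],[0,0,0,2,0,0,5],[0,0,0,2,0,0,5],[0,0,0,2,0,0,5],[0,0,0,1.5,0,0,5],[0,0,0,0,0,0,5]]
  ]
}}

```text
time: 16.48
ee_pos: [0.5835, 0.2439, 0.0848]
eef_rot: [-3.141, 0.001, 0.197]
ft_force: [-0.4, 0.9, -0.4]
grip_width: 0.0189
```

Run:
```python
from h import *
st();binp();cap('top','t12');cap('side','s12');zmap('t12',85,165,175,270,4.4);crop('s12','s12c',60,180,270,370,3.6)
```

```text
t 16.475 [0.5835 0.2439 0.0848] [-1.7997e+02  3.0000e-02  1.1300e+01] F [-0.41  0.87 -0.41] M [-0.032  0.073  0.005] w 0.0189
TCP in bin mm 28.74 32.93 z 84.84 Fbin -0.24 0.94 yawerr 0.05
```

View pics/t12z.png

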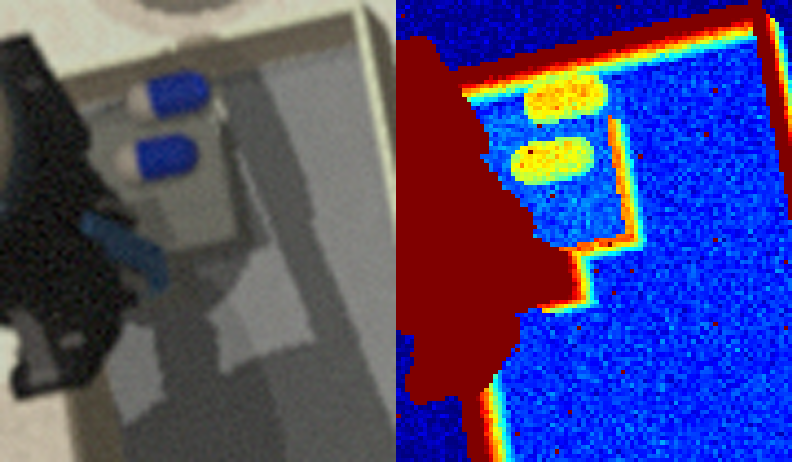

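View pics/s12c.png

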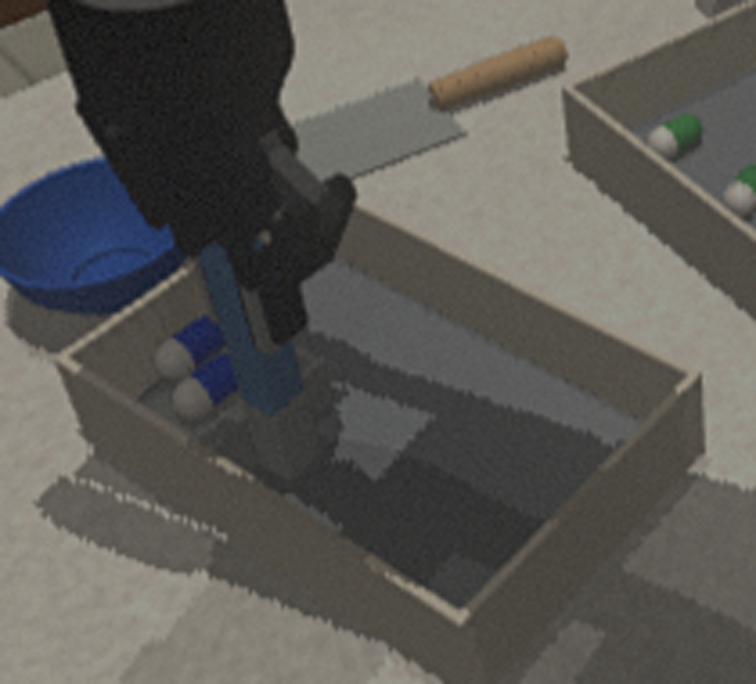

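>>> {"name": "jog_arm", "arguments": {
  "plan": [
    [[0,0,0,1,0,0,5],[0,0,0,1,0,0,5],[0,0,0,1,0,0,5],[0,0,0,0.5,0,0,5],[0,0,0,0,0,0,5]]
  ]
}}

```text
time: 17.2
ee_pos: [0.5869, 0.2446, 0.0849]
eef_rot: [-3.141, 0.001, 0.197]
ft_force: [-0.6, 0.2, -0.9]
grip_width: 0.0194
```

Run:
```python
from h import *
st();binp();cap('top','t13');cap('side','s13');zmap('t13',85,165,175,270,4.4);crop('s13','s13c',80,240,160,310,8)
```

```text
t 17.2 [0.5869 0.2446 0.0849] [-1.7997e+02  5.0000e-02  1.1300e+01] F [-0.57  0.23 -0.91] M [-0.015  0.107  0.04 ] w 0.0194
TCP in bin mm 32.24 32.92 z 84.85 Fbin -0.52 0.33 yawerr 0.05
```

View pics/t13z.png

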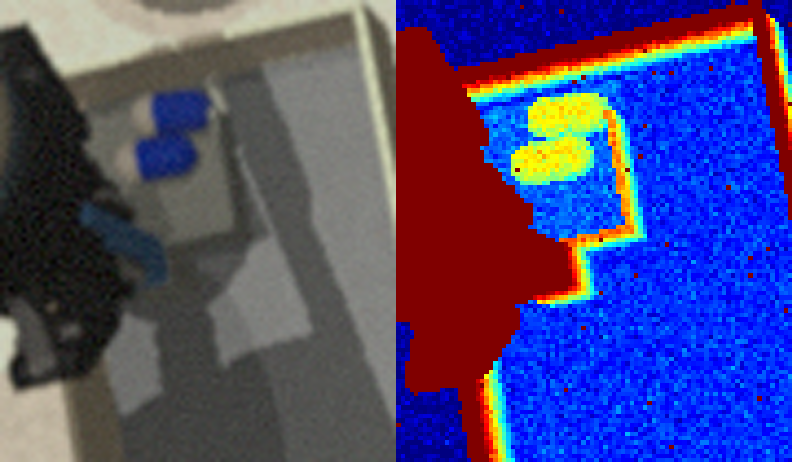

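View pics/s13c.png

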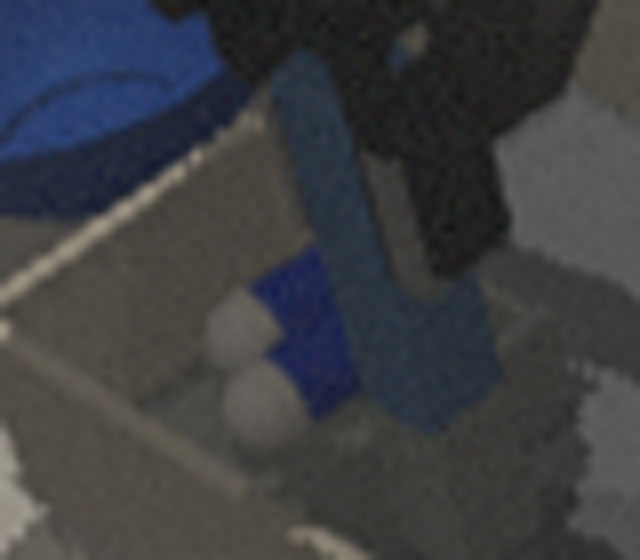

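>>> {"name": "jog_arm", "arguments": {
  "plan": [
    [[0,0,0,-0.5,0.3,-1.5,5],[0,0,0,-0.5,0.3,-4,5],[0,0,0,0,0,-7,5],[0,0,0,0,0,-10,5],[0,0,0,0,0,-13,5],[0,0,0,0,0,-15,5],[0,0,0,0,0,-15,5],[0,0,0,0,0,-13,5],[0,0,0,0,0,-10,5],[0,0,0,0,0,-6,5],[0,0,0,0,0,-2,5],[0,0,0,0,0,0,5]]
  ]
}}

```text
time: 18.8
ee_pos: [0.5864, 0.2438, 0.1894]
eef_rot: [-3.141, -0.001, 0.197]
ft_force: [-0.6, 0.7, -2.2]
grip_width: 0.0196
```

Run:
```python
from h import *
st();binp();cap('top','t14');cap('side','s14');zmap('t14',75,145,175,250,3.9,2);crop('s14','s14c',60,140,200,290,4)
rows([.4448,-.2675,.178],2.9,14,5)
```

```text
t 18.8 [0.5864 0.2438 0.1894] [-1.7995e+02 -7.0000e-02  1.1300e+01] F [-0.6   0.67 -2.22] M [ 0.022 -0.025 -0.056] w 0.0196
TCP in bin mm 31.61 32.27 z 189.37 Fbin -0.46 0.77 yawerr 0.05
dist 0.5305964655230434 rotdeg [-0.04 -0.04  8.4 ]
[-0.0001, -0.0, 0.0105, -17.06, 33.83, 0.76, 5.0]
[-0.0001, -0.0, 0.0105, -16.71, 34.01, 0.76, 5.0]
[-0.0001, -0.0, 0.0105, -16.35, 34.18, 0.76, 5.0]
[-0.0001, -0.0, 0.0105, -15.99, 34.35, 0.76, 5.0]
[-0.0001, -0.0, 0.0105, -15.63, 34.52, 0.77, 5.0]
[-0.0001, -0.0, 0.0105, -15.27, 34.68, 0.77, 5.0]
[-0.0001, -0.0, 0.0105, -14.91, 34.84, 0.77, 5.0]
[-0.0001, -0.0, 0.0105, -14.54, 34.99, 0.77, 5.0]
[-0.0001, -0.0, 0.0105, -14.17, 35.14, 0.78, 5.0]
[-0.0001, -0.0, 0.0105, -13.8, 35.29, 0.78, 5.0]
[-0.0001, -0.0, 0.0105, -13.43, 35.43, 0.78, 5.0]
[-0.0001, -0.0, 0.0105, -13.06, 35.57, 0.78, 5.0]
[-0.0001, -0.0, 0.0105, -12.69, 35.7, 0.79, 5.0]
[-0.0001, -0.0, 0.0105, -12.31, 35.83, 0.79, 5.0]
```

View pics/t14z.png

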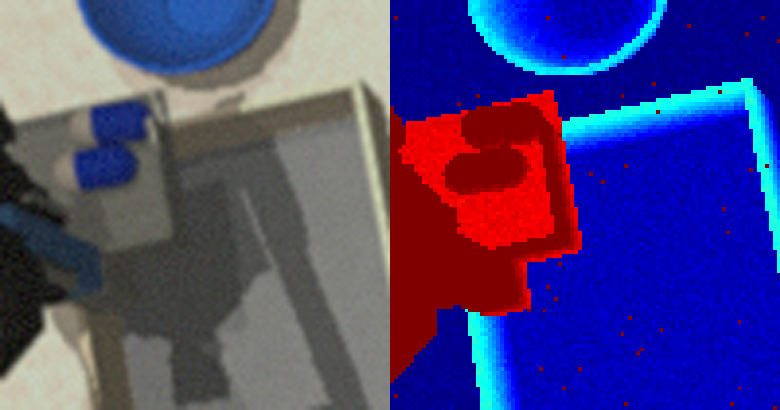

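View pics/s14c.png

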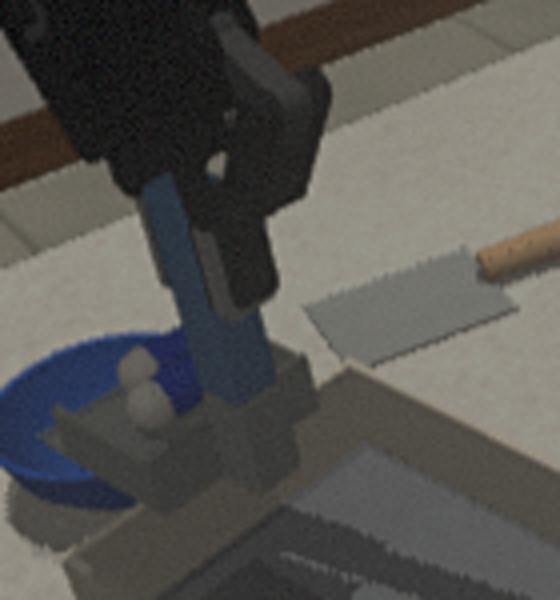

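>>> {"name": "jog_arm", "arguments": {
  "plan": [
    [[0,0,0,-2,5,0,5],[0,0,0.004,-5,10,0,5],[0,0,0.006,-8,16,0,5],[0,0,0.008,-11,22,0,5],[0,0,0.008,-13,27,0,5],[0,0,0.009,-14,30,0,5],[0,0,0.009,-14,32,0,5],[0,0,0.009,-14,32,0,5],[0,0,0.009,-14,32,0,5],[0,0,0.009,-14,32,0,5],[0,0,0.009,-14,32,0,5],[0,0,0.009,-14,32,0,5]]
  ]
}}

```text
time: 20.4
ee_pos: [0.4859, -0.0964, 0.1891]
eef_rot: [3.139, 0.001, 0.1]
ft_force: [1.0, 0.2, -1.9]
grip_width: 0.019
```

Run:
```python
from h import *
st()
rows([.4448,-.2675,.178],2.9,8,5)
```

```text
t 20.4 [ 0.4859 -0.0964  0.1891] [1.7987e+02 3.0000e-02 5.7400e+00] F [ 1.05  0.19 -1.94] M [-0.008  0.025 -0.033] w 0.019
dist 0.17631491079868344 rotdeg [0.13 0.03 2.84]
[0.0003, 0.0001, 0.0062, -7.25, 20.76, 1.43, 5.0]
[0.0003, 0.0001, 0.0062, -7.12, 20.81, 1.43, 5.0]
[0.0003, 0.0001, 0.0062, -6.99, 20.85, 1.42, 5.0]
[0.0003, 0.0001, 0.0062, -6.86, 20.9, 1.41, 5.0]
[0.0003, 0.0001, 0.0062, -6.73, 20.94, 1.41, 5.0]
[0.0003, 0.0001, 0.0062, -6.6, 20.98, 1.4, 5.0]
[0.0003, 0.0001, 0.0062, -6.47, 21.02, 1.4, 5.0]
[0.0003, 0.0001, 0.0062, -6.34, 21.06, 1.39, 5.0]
```

>>> {"name": "jog_arm", "arguments": {
  "plan": [
    [[0,0,0.008,-9,28,0,5],[0,0,0.008,-8,26,0,5],[0,0,0.008,-7,23,0,5],[0,0,0.007,-6,20,0,5],[0,0,0.006,-4,16,0,5],[0,0,0.005,-3,12,0,5],[0,0,0.003,-2,8,0,5],[0,0,0,-1,5,0,5],[0,0,0,0,2,0,5],[0,0,0,0,0,0,5],[0,0,0,0,0,0,5]]
  ]
}}

```text
time: 21.78
ee_pos: [0.4474, -0.2498, 0.1902]
eef_rot: [3.139, 0.001, 0.045]
ft_force: [0.7, 0.5, -1.8]
grip_width: 0.0193
```

Run:
```python
from h import *
st()
rows([.4448,-.2675,.0785],2.9,8,5);cap('top','t15');cap('side','s15');zmap('t15',350,200,460,330,3.5,1.5);crop('s15','s15c',300,40,470,230,3.5)
```

```text
t 21.775 [ 0.4474 -0.2498  0.1902] [1.7982e+02 3.0000e-02 2.5900e+00] F [ 0.68  0.5  -1.75] M [-0.001  0.015  0.035] w 0.0193
dist 0.11307182155845213 rotdeg [ 0.18  0.03 -0.31]
[0.0004, 0.0001, -0.0007, -0.42, 2.15, 13.96, 5.0]
[0.0004, 0.0001, -0.0007, -0.42, 2.15, 13.96, 5.0]
[0.0004, 0.0001, -0.0007, -0.42, 2.16, 13.96, 5.0]
[0.0004, 0.0001, -0.0007, -0.42, 2.16, 13.96, 5.0]
[0.0004, 0.0001, -0.0007, -0.43, 2.17, 13.96, 5.0]
[0.0004, 0.0001, -0.0007, -0.43, 2.17, 13.96, 5.0]
[0.0004, 0.0001, -0.0007, -0.43, 2.18, 13.96, 5.0]
[0.0004, 0.0001, -0.0007, -0.43, 2.18, 13.96, 5.0]
```

View pics/t15z.png

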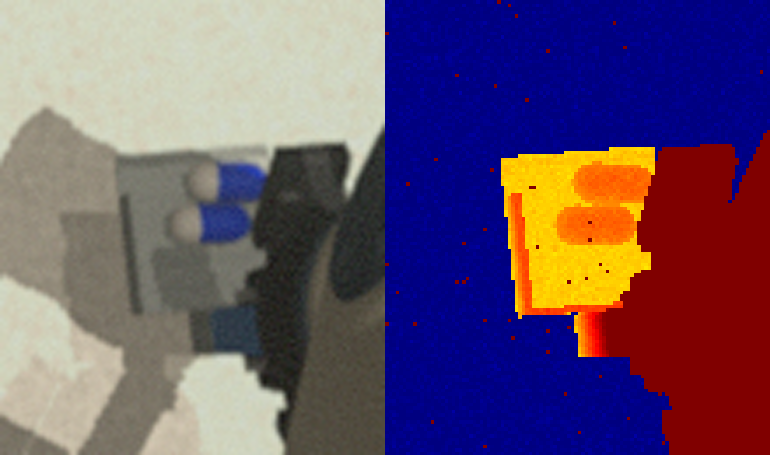

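View pics/s15c.png

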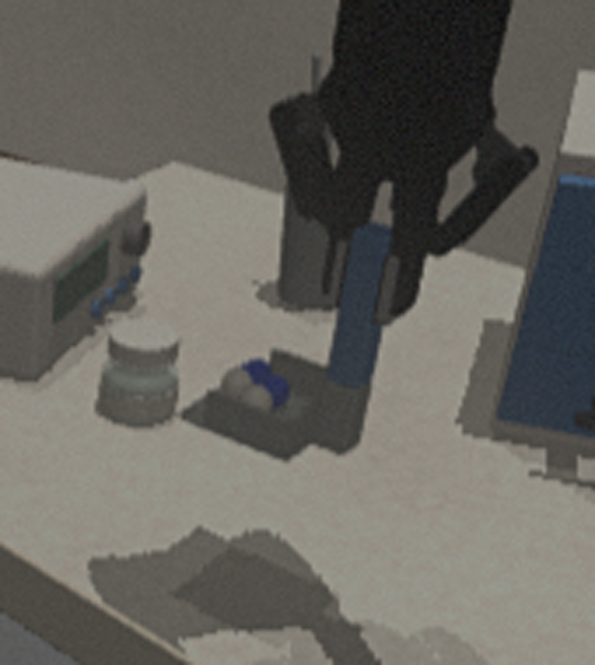

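Both capsules are still in the pan: in the top view they are near crop (225,180) and (210,222). Next I correct the position and descend.

>>> {"name": "jog_arm", "arguments": {
  "plan": [
    [[0.003,0,-0.005,-1,5,4,5],[0,0,0,-1,6,8,5],[0,0,0,0,4,12,5],[0,0,0,0,2,15,5],[0,0,0,0,0,16,5],[0,0,0,0,0,15,5],[0,0,0,0,0,12,5],[0,0,0,0,0,9,5],[0,0,0,0,0,6,5],[0,0,0,0,0,3,5],[0,0,0,0,0,0,5],[0,0,0,0,0,0,5]]
  ]
}}

```text
time: 23.38
ee_pos: [0.446, -0.2678, 0.0825]
eef_rot: [-3.141, 0.001, 0.051]
ft_force: [0.0, 0.9, -1.1]
grip_width: 0.0191
```

Run:
```python
from h import *
st()
rows([.4448,-.2675,.0788],2.9,1,5)
```

```text
t 23.375 [ 0.446  -0.2678  0.0825] [-1.7996e+02  7.0000e-02  2.9200e+00] F [ 0.03  0.87 -1.08] M [-0.016  0.002 -0.049] w 0.0191
dist 0.0038458369190943077 rotdeg [-0.04  0.07  0.02]
[-0.0007, 0.0013, 0.0004, -1.16, -0.31, 3.65, 5.0]
```

>>> {"name": "jog_arm", "arguments": {
  "plan": [
    [[0,0,0,0,0,1.5,5],[0,0,0,0,0,1,5],[0,0,0,0,0,0.7,5],[0,0,0,0,0,0.5,5],[0,0,0,0,0,0,5]]
  ]
}}

```text
time: 24.0
ee_pos: [0.4464, -0.268, 0.0792]
eef_rot: [3.141, 0.0, 0.051]
ft_force: [-0.4, 0.2, -1.3]
grip_width: 0.0194
```

Run:
```python
from h import *
st()
```

```text
t 24.0 [ 0.4464 -0.268   0.0792] [1.7999e+02 1.0000e-02 2.9200e+00] F [-0.37  0.22 -1.28] M [0.016 0.021 0.011] w 0.0194
```

>>> {"name": "jog_arm", "arguments": {
  "plan": [
    [[0,0,0,0,0,0.4,5],[0,0,0,0,0,0.3,5],[0,0,0,0,0,0,5]]
  ]
}}

```text
time: 24.38
ee_pos: [0.4465, -0.2681, 0.0788]
eef_rot: [3.141, 0.0, 0.051]
ft_force: [0.2, 1.2, -0.3]
grip_width: 0.0193
```

Run:
```python
from h import *
st()
```

```text
t 24.375 [ 0.4465 -0.2681  0.0788] [179.99   0.     2.92] F [ 0.18  1.21 -0.31] M [ 0.09   0.063 -0.013] w 0.0193
```

>>> {"name": "jog_arm", "arguments": {
  "plan": [
    [[0,0,0,0,0,0,20],[0,0,0,0,0,0,21],[0,0,0,0,0,0,23],[0,0,0,0,0,0,26],[0,0,0,0,0,0,32],[0,0,0,0,0,0,42],[0,0,0,0,0,0,52],[0,0,0,0,0,0,60],[0,0,0,0,0,0,60]]
  ]
}}

```text
time: 25.5
ee_pos: [0.4468, -0.2683, 0.0788]
eef_rot: [3.141, -0.001, 0.051]
ft_force: [-0.3, -0.4, -0.2]
grip_width: 0.0604
```

Run:
```python
from h import *
st();cap('side','s16');crop('s16','s16c',320,80,480,230,3.6)
```

```text
t 25.5 [ 0.4468 -0.2683  0.0788] [ 1.7996e+02 -4.0000e-02  2.9100e+00] F [-0.35 -0.37 -0.17] M [-0.04  -0.026 -0.031] w 0.0604
```

View pics/s16c.png

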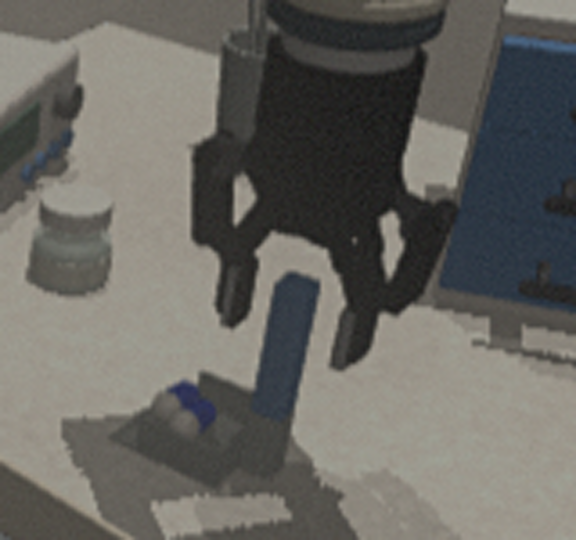

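Released. The scoop stands upright with both capsules in it, and both fingers are clear of the post. I'll raise straight up and then move aside.

>>> {"name": "jog_arm", "arguments": {
  "plan": [
    [[0,0,0,0,0,-8,60],[0,0,0,0,0,-16,60],[0,0,0,0,0,-22,60],[0,0,0,0,0,-24,60],[0,0,0,0,0,-24,60],[0,0,0,0,0,-20,60],[0,0,0,0,-10,-14,60],[0,0,0,-10,-30,0,60],[0,0,0,-10,-35,0,60],[0,0,0,-10,-35,0,60],[0,0,0,-5,-15,0,60],[0,0,0,0,0,0,60]]
  ]
}}

```text
time: 27.05
ee_pos: [0.4047, -0.1405, 0.22]
eef_rot: [3.137, -0.008, 0.051]
ft_force: [0.3, -1.0, 0.9]
grip_width: 0.06
```

Run:
```python
from h import *
st();cap('side','s17');cap('top','t17');crop('s17','s17c',320,130,440,230,4.5);zmap('t17',365,235,445,315,4.8,4)
P=cloud('top',np.load('pics/t17.npy'));mm=(P[...,2]>.11)&(P[...,2]<.14)&(np.abs(P[...,0]-.445)<.04)&(np.abs(P[...,1]+.267)<.04);Q=P[mm];print(len(Q),Q.mean(0))
```

```text
t 27.05 [ 0.4047 -0.1405  0.22  ] [179.77  -0.43   2.9 ] F [ 0.29 -1.01  0.94] M [ 0.006 -0.024 -0.009] w 0.06
14 [ 0.45286607 -0.27129737  0.12455822]
```

View pics/t17z.png

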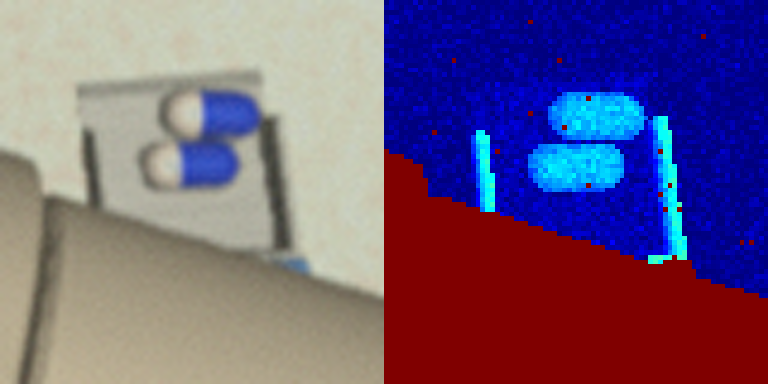

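View pics/s17c.png

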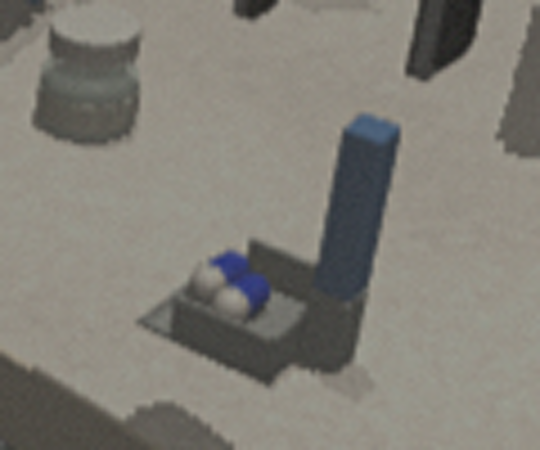

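>>> {"name": "jog_arm", "arguments": {
  "plan": [
    [[0,0,0,0,0,0,60],[0,0,0,0,0,0,60],[0,0,0,0,0,0,60],[0,0,0,0,0,0,60]]
  ]
}}

```text
time: 27.65
ee_pos: [0.4062, -0.1436, 0.2197]
eef_rot: [3.137, -0.007, 0.047]
ft_force: [0.3, -0.4, 0.1]
grip_width: 0.0604
```

Run:
```python
from h import *
st();cap('side','s18');a=cv2.imread('pics/s17.png').astype(int)[170:220,340:410];b=cv2.imread('pics/s18.png').astype(int)[170:220,340:410];print(abs(a-b).mean(),abs(cv2.blur(a.astype(np.float32),(5,5))-cv2.blur(b.astype(np.float32),(5,5))).max())
print(ticket.hand_in())
```

```text
t 27.65 [ 0.4062 -0.1436  0.2197] [179.74  -0.43   2.71] F [ 0.25 -0.44  0.07] M [ 0.037 -0.003  0.023] w 0.0604
1.8473333333333333 15.039993
the job is handed in; nothing more can be done
None
```

```bash
python3 -c "
from h import *
crop('s18','s18c',320,130,440,230,4.5)"
```

```text
(no output)
```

View pics/s18c.png

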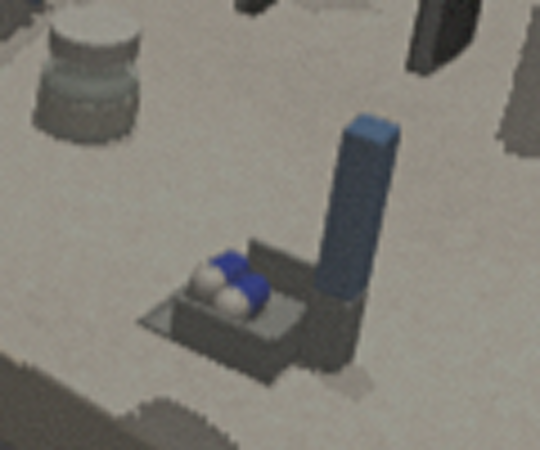

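Both blue capsules are in the scoop, and the scoop is back upright on the counter about where it stood, released and handed in at about 27.7 s. I gripped it by the post and lowered it behind the capsules. I then pushed it along the left wall into the far-left corner, where both rode over the ridge into the pan, and lifted it out level. The fingers only ever closed on the grip post.

**Last checks:** The final top and side pictures show the scoop standing upright with both capsules behind the ridge and the gripper clear. By the gripper's position at release, the scoop is about 2 mm from where it was picked up. The force readings I took at the end of each move stayed within about 2.5 N; I did not read them during the moves.

**Less certain:**
- An automatic comparison of the last two pictures showed some pixel difference, which I only looked at after handing in. By eye the scoop and capsules had not moved, and I take the difference to be the arm's shadow.
- In the final top picture the arm hid most of the post, so I had no clean camera measurement of the scoop's final position.
- The camera put the scoop's lip 2–3 mm closer to the post than the stated size. I therefore ended the push from the pictures and small steps, not from that measurement.

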